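Stopper a vial on the hand press and hold it down

ROBOT

A 6-joint arm with a two-finger parallel gripper is mounted at the origin on the work surface. World frame = base frame: x ahead of the robot, y to its left, z up, the work surface at z = 0. Lengths are in m, angles in rad, forces in N, time in s.
With the tool pointing down it reaches from about 0.375 to 0.75 m from the base axis. Payload 9 kg.
Tool frame: the origin (TCP) lies at the very end of the fingers, on their centre line; the grasp point (between the pads) lies 19 mm behind it; z points along the fingers, y is the direction in which the jaws open and shut (so a half turn about z gives the same grasp; the last joint's range is limited). The gripper opens to 85 mm and grips with 20 to 120 N. Pads are 22 mm wide; open, the fingers measure 114 mm over their backs; the gripper's body (76 mm by 85 mm) begins 54 mm behind the grasp point. The pads swing forward as they close: fully open they stand 13 mm farther back than shut.
Start: joints at [-1.341, 0.104, 0.097, 1.564, 0, 1.353], TCP at [0.26, -0.541, 0.231] pointing down, gripper open.
Joint ranges: [-2.99, 2.99], [-0.84, 1.86], [-1.1, 1.16], [-1.84, 2.11], [-1.51, 1.56], [-3.14, 3.14]. Speed limits (rad/s): [2.22, 2.22, 2.57, 3.14, 3.14, 3.14].

INTERFACE

Orientations are given as a rotation vector (axis times angle).
In Python, from cell import robot gives the robot as it stands. The module is installed in compiled form; this text tells all that it offers.
- The arm moves only by the tool carry_out, never from a script. Its argument "plan" is a list that holds one entry, the list of rows, each a list of 7 numbers: the closure, from 0 (fully open) to 1 (shut), then the shift along the world's x, y, z as a fraction of full scale, then the turn, a rotation vector about the world's x, y, z as a fraction of full scale. A call has 1 to 5 rows; each row shifts and turns the pose as measured when the row begins; what a row does not reach is not made up. Full scale, the value 1, is 0.05 m for a shift and 0.15 rad for a turn. A row lasts 1/8 s, in which the tool goes at most 62.5 mm and 10.7 degrees, less where a joint would pass 70% of its speed; a pose out of reach is approached as far as the arm can. A call with a number of a shift or a turn outside -1 to 1 is refused whole. A call with a gripper value outside its range is refused whole. The fingers move at their own pace and stop on an object; the grip force is fixed at half the most. Time passes only in rows, so rows that do not move let the fingers close. It gives the time, the measured TCP pose, the force and the opening at its end, in the units of the state.
- robot.sense(): the state, without advancing time (a new reading comes with each control period).
- robot.get_image(name): name is "scene" or "top"; returns the picture (480x640x3 uint8, blue, green, red); there is no depth.
- robot.get_calibration(name): a dict with "K" (3x3 intrinsics, pixels), "xyz" and "attitude" of the camera in the world. Camera axes: x right, y down, z forward; pixel columns grow to the right and rows downward; lengths in m; the calibration is good to about 2 mm. A picture is of the moment at which its call begins. get_calibration takes no time and is no camera call.
- robot.job_done(): hands the job in, once; it reports no verdict.
Trained networks look in the newest picture that a camera, given by its name, has taken for a name from the list of things; names that differ only in an ending like _2 or _b are one class to them, and where a whole thing is asked for, a point or a joint stands for the part that bears it (a point fixed in the world has none). Each returns a list of dicts, best first, with "p" (0 to 1); they miss things now and then, are a little off and sometimes report something else, mostly with a low value. They report only what shows in the picture. A call takes as long as a camera call.
- robot.find_in(query, camera): "bbox" ([centre column, centre row, width, height] in pixels, round what is visible of it).
The state is a dict: "time_s": time; "joint_positions": joint angles; "joint_vel": joint speeds; "joint_efforts": joint torques, N m; "eef_pos": TCP position; "eef_rot": TCP orientation; "wrist_force": force on the tool from outside, world axes, zero at the start; "ft_torque": the same for the moment, N m; "opening": finger opening in m.
Only numpy, scipy, OpenCV 4.12 (cv2) and the standard library are available. Lean on these libraries where they do the work, as an engineer would, in place of code of your own. Each camera call takes 0.05 s, during which the arm holds its last target.

TASK

Press home the rubber stopper of the amber vial on the hand press: push the vial's shuttle fully home under the ram, then pull the lever towards you and down by its black knob exactly four clicks from rest - not a fifth, which would crack the glass. The spring lifts the lever if you let go, so finish still holding the knob with the lever at the fourth click; leave the spare vial, bottle and tray where they are.

Things in the scene. Friction and masses are not known exactly. Their poses are not given: they have to be found in the camera images.
- press: cream hand press, fixed to the counter. Origin on the ram's vertical axis at counter level; x points to the back of the press, -x to its front (the operator's side), y to its left, z up. Base x -145 to +105 mm, y +-65 mm, 18 mm thick; head x -35 to +95 mm, y +-30 mm, z 145 to 225 mm; the 18 mm square ram bar stands 263 mm high at rest
- lever_axis (a point): point on the lever's turning axis (level, along y of the press), in the plane of the knob: x = 19 mm, y = -75 mm, z = 185 mm in the press frame
- lever (a joint): turn of the press lever from its rest stop (rad): 0 at rest (lever 75 degrees above level, leaning to the front), growing as the knob is pulled to the front and down; end stop 1.675. One click is 15 degrees (0.262 rad); the fourth notch is at 1.047. A return spring pushes back, more strongly than the pawl can hold: a lever let go flies back to 0. The pull at the knob is 7 to 11 N
- pawl_nose (a point): rounded nose of the brass spring pawl that rides on the steel saw-toothed wheel beside the lever. Through each click the pull rises by 1 to 2 N; at about 0.65 to 0.8 of the click the nose drops over a tooth and the pull falls at once by 4 to 10 N, then climbs back as it reaches the next notch, at a whole multiple of 0.262 rad. Fourth click dropped, fifth not: about 0.96 to 1.19 rad
- handle: the lever's 10 mm steel rod and black ball knob, 32 mm diameter, on the lever's end; origin at the ball's centre; it turns with the lever
- knob_centre (a point): centre of the black ball knob, 32 mm diameter; 150 mm from the lever's axis, at y = -75 mm in the press frame. At rest x = -20 mm, z = 330 mm, at the fourth click x = -126 mm, z = 224 mm in the press frame. Free on both sides (y) for the fingers
- shuttle (a joint): how far the aluminium shuttle is pulled out to the front (m): 0 = fully home against its stop, vial under the ram; up to 0.085. Slides along the press x axis with about 2 N of friction
- pull_plate (a point): centre of the upright aluminium plate at the front end of the shuttle: 10 mm thick (x of the press), 50 mm wide (y), 36 mm high (20 to 56 mm above the counter); the vial's axis is 80 mm behind it. Push it towards +x of the press
- stopper (a joint): how far the grey rubber stopper has been pushed into the vial (m): 0 = half in, flange 6 mm above the lip; about 0.006 = home. Only the ram moves it, by 2.6 mm a click, after nearly 5 mm of free travel
- stopper_top (a point): centre of the stopper's top face, 19 mm diameter, 100 mm above the counter before pressing; amber vial 36 mm diameter, 63 mm high, held in the shuttle's nest
- spare_vial: bystander: amber vial standing on the counter, 36 mm diameter, 67 mm high; origin under its centre
- spray_bottle: bystander: white bottle with blue cap, 60 mm diameter, 150 mm high; origin under its centre
- tray: bystander: steel tray of grey stoppers, 110 x 160 x 22 mm; origin under its centre

How it is judged:
By the outcome, as a careful person would: the job done as asked, in the order asked, and still so for the second after the job is handed in, while the arm keeps its last pose, push and grip.
It also fails if it takes over 67 s, if anything falls off the work surface, if the arm or the gripper's body presses on something with over 40 N, if the wrist force passes 120 N, or if a joint passes its speed limit or range.

## Working session

There is one attempt and no reset: what is moved stays moved. The work goes in short steps, Python scripts to look and compute and a tool call to move; the robot and the scene stay as the last step left them, time stands still between calls to the robot, and variables do not carry over. Pictures are saved under pics/ and viewed, and the job is handed in when it is done.

Besides the shell and the picture viewer there is one more tool, called after "Call:" as name(argument=value, ...), one argument or row to a line, values as JSON. carry_out: Moves the arm, as the interface text tells. Its arguments: {"type":"object","properties":{"plan":{"type":"array","items":{"type":"array","items":{"type":"array","items":{"type":"number"}}}}},"required":["plan"]}

```bash
mkdir -p pics
python3 - <<'E'
from cell import robot
import cv2
s=robot.sense()
for k,v in s.items(): print(k,v)
for c in("scene","top"):
    im=robot.get_image(c); cv2.imwrite(f"pics/{c}0.png",im)
    print(c,robot.get_calibration(c))
    for q in("press","knob_centre","pull_plate","stopper_top","handle","spare_vial","spray_bottle","tray","pawl_nose"):
        print(q,[(round(d["p"],2),[round(x,1) for x in d["bbox"]]) for d in robot.find_in(q,c)[:3]])
E
```

```text
time_s 0.0
joint_positions [-1.34068765e+00  1.04698046e-01  9.64700239e-02  1.56390161e+00
 -1.41070315e-05  1.35312386e+00]
joint_vel [ 0.00136144  0.00042457 -0.0009451  -0.00041376  0.0011974   0.00102411]
joint_efforts [-2.40217241e-04 -5.56930590e+01  5.03649867e+01  1.69536530e-02
 -3.62407300e-04  8.60058904e-07]
eef_pos [ 0.25972144 -0.54050367  0.23052348]
eef_rot [-3.06188181e+00 -6.97215376e-01  3.51667029e-05]
wrist_force [-0.01726357 -0.10306928  0.44335702]
ft_torque [ 0.00685617 -0.00146694 -0.05052089]
opening 0.0854718538484934
scene {'K': array([[557.08279885,   0.        , 321.39799652],
       [  0.        , 557.08279885, 234.22977041],
       [  0.        ,   0.        ,   1.        ]]), 'xyz': array([0.21881653, 0.64038335, 0.84792701]), 'attitude': array([-0.76344191,  2.53674785, -1.14461426])}
press [(0.77, [334.6, 248.2, 135.8, 214.5])]
knob_centre [(0.63, [349.6, 174.3, 31.1, 64.8])]
pull_plate [(0.75, [372.2, 310.9, 61.3, 56.9])]
stopper_top []
handle [(0.93, [346.4, 176.8, 33.2, 67.0]), (0.5, [333.2, 250.8, 137.7, 211.2]), (0.45, [373.1, 310.6, 59.7, 54.
[... 331 characters left out ...]
 [  0.        , 503.40287746, 244.69466711],
       [  0.        ,   0.        ,   1.        ]]), 'xyz': array([0.52696712, 0.06684527, 1.17455007]), 'attitude': array([-2.21166306,  2.15993266, -0.13270129])}
press [(0.64, [345.4, 247.9, 94.2, 130.5])]
knob_centre [(0.76, [378.5, 232.9, 23.4, 19.1])]
pull_plate [(0.79, [331.7, 287.6, 27.6, 54.6])]
stopper_top [(0.47, [333.4, 272.4, 10.1, 8.6])]
handle [(0.69, [380.4, 233.3, 20.5, 24.3]), (0.33, [281.4, 293.4, 23.1, 12.2])]
spare_vial [(0.37, [255.1, 235.6, 77.4, 59.4])]
spray_bottle [(0.96, [399.6, 236.1, 31.5, 25.3]), (0.24, [378.1, 235.4, 22.7, 22.4])]
tray [(0.58, [256.1, 236.5, 76.2, 55.6])]
pawl_nose [(0.63, [357.6, 202.2, 6.3, 31.3])]
```

View pics/scene0.png

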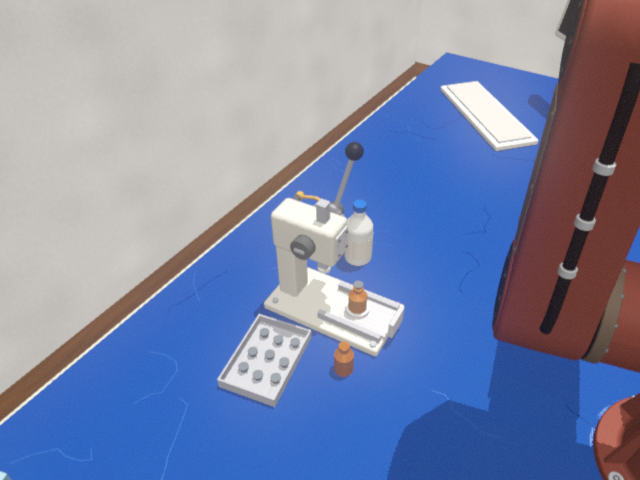

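View pics/top0.png

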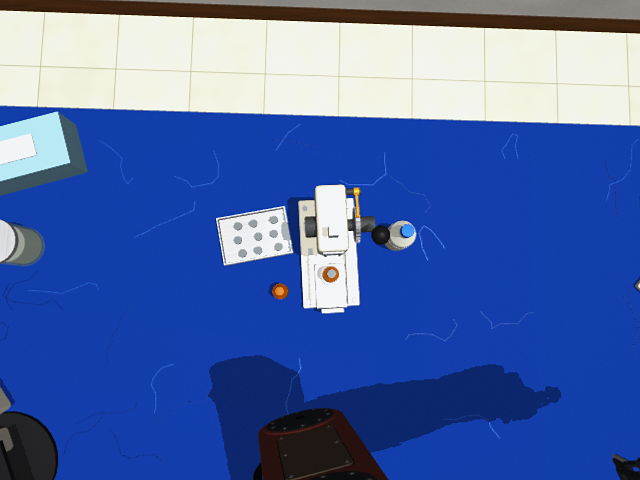

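The scene view shows the knob at about (354,151) and the pull plate near (392,318). The top view shows the knob at (380,235), the stopper at (331,272) and the plate at (332,310), with the bottle just right of the knob. I'll enlarge both pictures.

Run:
```python
import cv2
a=cv2.imread("pics/scene0.png")[130:390,210:430]
b=cv2.imread("pics/top0.png")[175:325,270:430]
cv2.imwrite("pics/sc_z.png",cv2.resize(a,None,fx=2.3,fy=2.3,interpolation=cv2.INTER_CUBIC))
cv2.imwrite("pics/tp_z.png",cv2.resize(b,None,fx=4,fy=4,interpolation=cv2.INTER_CUBIC))
```

```text
(no output)
```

View pics/sc_z.png

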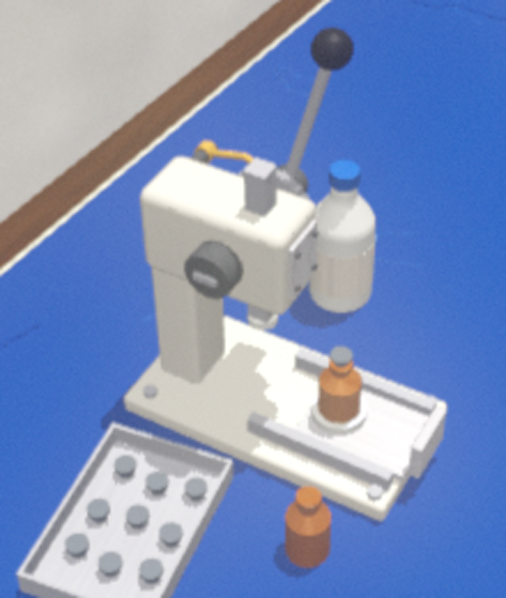

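View pics/tp_z.png

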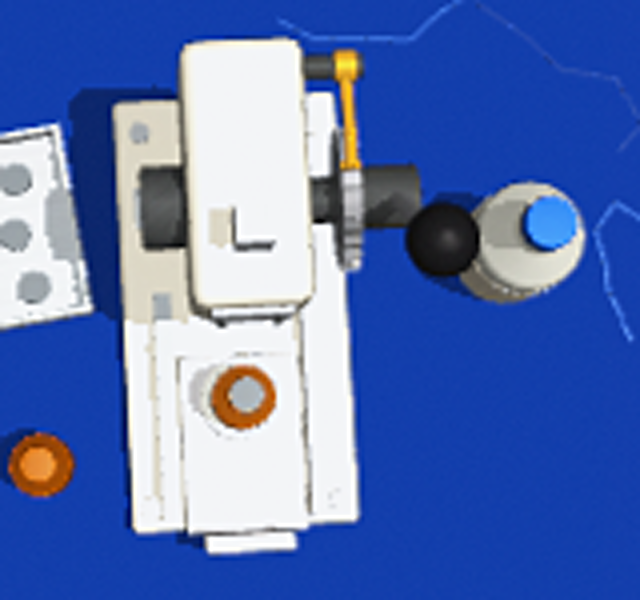

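```bash
cat > h.py <<'E'
import numpy as np, cv2
from scipy.spatial.transform import Rotation as R
from scipy.optimize import least_squares
from cell import robot
C={c:robot.get_calibration(c) for c in("scene","top")}
def proj(c,P):
    k=C[c]; r=R.from_rotvec(k["attitude"]).as_matrix()
    q=(np.atleast_2d(P)-k["xyz"])@r; q=q@k["K"].T
    return q[:,:2]/q[:,2:]
def tri(u1,u2):
    f=lambda X: np.r_[proj("scene",X)[0]-u1,proj("top",X)[0]-u2]
    s=least_squares(f,[.5,0,.1]); return s.x,s.fun
S=lambda x,y:(x/2.3+210,y/2.3+130)
T=lambda x,y:(x/4+270,y/4+175)
def pw(p,L):
    c,s=np.cos(p[2]),np.sin(p[2]); L=np.atleast_2d(L)
    return np.c_[p[0]+c*L[:,0]-s*L[:,1],p[1]+s*L[:,0]+c*L[:,1],L[:,2]]
E
python3 - <<'E'
from h import *
np.set_printoptions(precision=4,suppress=True)
print("knob",*tri(S(332,48),T(443,239)))
print("stop",*tri(S(340.5,355),T(247,394)))
print("sparetop",*tri(S(308,495),T(39,464)))
print("bottle cap",*tri(S(345,172),T(550,223)))
obs=[("top",(105/1e3,.065,.018),T(113,105)),("top",(-.145,-.065,.018),T(358,520)),("top",(-.145,.065,.018),T(132,532)),("top",(.105,-.065,.018),T(332,92)),
("scene",(-.145,.065,.018),S(382,513)),("scene",(.105,.065,.018),S(126,397)),
("top",(-.020,-.075,.330),T(443,239)),("scene",(-.020,-.075,.330),S(332,48))]
def f(p):
    r=[]
    for c,L,u in obs: r+=list(proj(c,pw(p,L))[0]-u)
    for c,u in(("scene",S(340.5,355)),("top",T(247,394))): r+=list(proj(c,pw(p,(-p[3],0,.1)))[0]-u)
    r+=list(proj("top",pw(p,(-p[3]-.08,0,.056)))[0]-T(252,543))
    return np.array(r)
s=least_squares(f,[.5,0.05,0,.08],loss="soft_l1");print(s.x);print(f(s.x).reshape(-1,2))
p=s.x
print("knob0",pw(p,(-.02,-.075,.33)),"knob4",pw(p,(-.126,-.075,.224)),"plate",pw(p,(-p[3]-.08,0,.038)),"axis",pw(p,(.019,-.075,.185)))
E
```

```text
knob [ 0.6276 -0.0558  0.3308] [ 0.8401  0.0565 -0.3923 -0.7423]
stop [0.5698 0.0149 0.0989] [ 0.9853  0.0574 -0.5239 -1.014 ]
sparetop [0.5303 0.1265 0.0672] [ 0.9542  0.0624 -0.5621 -1.0686]
bottle cap [ 0.6592 -0.138   0.1468] [ 0.7645  0.0462 -0.3595 -0.692 ]
[0.6404 0.0201 0.0744 0.0723]
[[-0.6651 -1.5335]
 [ 0.1197 -0.1507]
 [-0.1696 -0.1198]
 [ 0.2801 -0.8605]
 [ 2.1189 -0.8213]
 [-0.6232 -0.1204]
 [-0.2535  0.2716]
 [ 1.7626  0.6359]
 [ 1.7598 -0.1076]
 [-0.4238 -0.3225]
 [-0.6983 -0.5959]]
knob0 [[ 0.626  -0.0562  0.33  ]] knob4 [[ 0.5203 -0.0641  0.224 ]] plate [[0.4885 0.0088 0.038 ]] axis [[ 0.6649 -0.0533  0.185 ]]
```

Press frame found: x 0.640, y 0.020, yaw 0.074, with the shuttle out about 72 mm. The knob height (0.331) and stopper height (0.099) match the text. Next I'll shut the fingers, turn the jaw axis along the press y, and move in front of the plate.

Call:
carry_out(
  plan=[
    [[1, 0.3, 0.92, 0, 0, 0, -1], [1, 0.3, 0.92, 0, 0, 0, -1], [1, 0.3, 0.92, 0, 0, 0, -0.5], [1, 0.3, 0.92, 0, 0, 0, 0], [1, 0.3, 0.92, 0, 0, 0, 0]],
  ],
)

```text
time_s: 1.62
eef_pos: [0.3348, -0.3067, 0.2298]
eef_rot: [-3.14, -0.087, -0.001]
wrist_force: [0.7, -0.5, 1.3]
opening: 0.0
```

Call:
carry_out(
  plan=[
    [[1, 0.3, 0.92, 0, 0, 0, 0.12], [1, 0.3, 0.92, 0, 0, 0, 0], [1, 0.3, 0.92, -0.3, 0, 0, 0], [1, 0.3, 0.92, -0.3, 0, 0, 0], [1, 0.3, 0.92, -0.3, 0, 0, 0]],
  ],
)

```text
time_s: 2.25
eef_pos: [0.4119, -0.0699, 0.1859]
eef_rot: [3.136, 0.113, 0.009]
wrist_force: [0.8, -0.0, 0.8]
opening: -0.0
```

Call:
carry_out(
  plan=[
    [[1, 0.3, 0.92, -0.4, 0, 0, 0], [1, 0.3, 0.6, -0.8, 0, 0, 0], [1, 0, 0, -0.6, 0, 0, 0], [1, 0, 0, -0.5, 0, 0, 0], [1, 0, 0, 0, 0, 0, 0]],
  ],
)

```text
time_s: 2.88
eef_pos: [0.4425, 0.0127, 0.0677]
eef_rot: [3.135, 0.124, 0.012]
wrist_force: [0.3, 0.1, -0.4]
opening: -0.0001
```

Call:
carry_out(
  plan=[
    [[1, 0, -0.15, -0.7, 0, 0, 0], [1, 0.3, 0.02, 0, 0, 0, 0], [1, 0.3, 0.02, 0, 0, 0, 0], [1, 0.2, 0.015, 0, 0, 0, 0], [1, 0.2, 0.015, 0, 0, 0, 0]],
  ],
)

```text
time_s: 3.5
eef_pos: [0.4958, 0.0072, 0.0371]
eef_rot: [3.134, 0.121, 0.018]
wrist_force: [-1.3, -0.9, -1.4]
opening: 0.0002
```

Call:
carry_out(
  plan=[
    [[1, 0.3, 0.02, -0.05, 0, 0, 0], [1, 0.3, 0.03, 0, 0, 0, 0], [1, 0.2, 0.02, 0, 0, 0, 0]],
  ],
)

```text
time_s: 3.88
eef_pos: [0.5377, 0.0103, 0.036]
eef_rot: [3.133, 0.12, 0.018]
wrist_force: [-2.9, -2.7, 0.2]
opening: -0.0002
```

Call:
carry_out(
  plan=[
    [[1, 0.12, 0.01, 0, 0, 0, 0], [1, 0.12, 0.01, 0, 0, 0, 0]],
  ],
)

```text
time_s: 4.12
eef_pos: [0.5473, 0.011, 0.0357]
eef_rot: [3.132, 0.12, 0.007]
wrist_force: [-37.3, -5.5, 24.6]
opening: -0.0003
```

Call:
carry_out(
  plan=[
    [[1, 0, 0, 0, 0, 0, 0], [1, 0, 0, 0, 0, 0, 0]],
  ],
)

```text
time_s: 4.38
eef_pos: [0.5471, 0.011, 0.0359]
eef_rot: [3.132, 0.12, 0.005]
wrist_force: [-1.1, 0.0, -1.2]
opening: -0.0001
```

Run:
```python
from h import *
for c in("scene","top"):
    im=robot.get_image(c)
    z=im[130:390,210:430] if c=="scene" else im[175:325,270:430]
    f=2.3 if c=="scene" else 4
    cv2.imwrite(f"pics/{c}1.png",cv2.resize(z,None,fx=f,fy=f,interpolation=cv2.INTER_CUBIC))
p=[.6404,.0201,.0744]
L=pw(p,[(0,0,.1),(-.08,-.025,.056),(-.08,.025,.056),(-.085,.025,.056)])
print((proj("scene",L)-[210,130])*2.3,(proj("top",L)-[270,175])*4)
```

```text
[[266.0682084  324.14669079]
 [364.68399338 375.47581276]
 [337.57461526 415.34234648]
 [343.09178963 417.6118773 ]] [[238.001496   258.13582088]
 [287.00976848 407.23710697]
 [197.14956335 411.858523  ]
 [197.6163163  420.88078601]]
```

View pics/scene1.png

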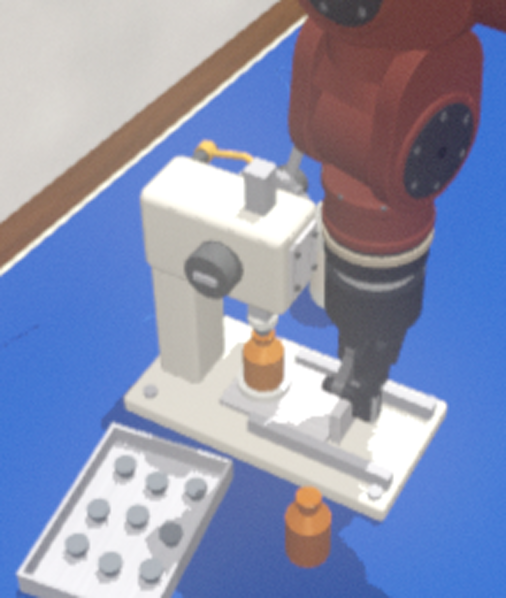

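View pics/top1.png

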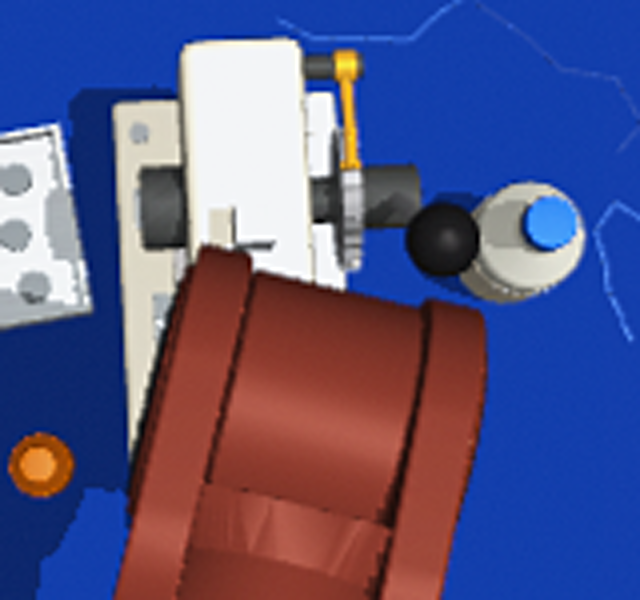

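The shuttle is home: the vial neck sits under the ram at (264,330) in the crop, the plate edge is at its predicted place, and the stop was felt at 37 N. Next I'll back off, rise, open, and tilt to come at the knob from the front and above.

Call:
carry_out(
  plan=[
    [[1, -0.8, -0.06, 0, 0, 0, 0], [0, -0.4, -0.03, 0.8, 0, 0, 0], [0, 0, -0.3, 1, 0.07, -0.99, 0], [0, 0, -0.3, 1, 0.07, -0.99, 0], [0, 0, -0.3, 1, 0.07, -0.99, 0]],
  ],
)

```text
time_s: 5.1
eef_pos: [0.4873, -0.0321, 0.209]
eef_rot: [-3.068, -0.12, -0.621]
wrist_force: [-0.3, -0.9, 0.9]
opening: 0.0723
```

Call:
carry_out(
  plan=[
    [[0, 0, -0.3, 1, 0.07, -0.99, 0], [0, 0, -0.2, 1, 0.07, -0.99, 0], [0, 0, 0, 1, 0, 0, 0], [0, 0.3, 0, 0.5, 0, 0, 0], [0, 0, 0, 0, 0, 0, 0]],
  ],
)

```text
time_s: 5.72
eef_pos: [0.552, -0.0776, 0.4069]
eef_rot: [-2.933, -0.13, -1.001]
wrist_force: [-0.2, 0.4, -1.0]
opening: 0.0856
```

Run:
```python
from h import *
np.set_printoptions(precision=4,suppress=True)
s=robot.sense();print(s["joint_positions"],s["eef_pos"]);M=R.from_rotvec(s["eef_rot"]).as_matrix();print(M,s["wrist_force"],s["opening"])
```

```text
[-0.6069 -0.7152 -0.3963  1.3607  0.412   2.5591] [ 0.552  -0.0776  0.4069]
[[ 0.7884  0.0923  0.6082]
 [ 0.0662 -0.9957  0.0652]
 [ 0.6116 -0.0111 -0.7911]] [-0.1806  0.3633 -1.0209] 0.08559480153364571
```

Call:
carry_out(
  plan=[
    [[0, 0.2, 0.3, 0.17, 0, 0, -0.1], [0, 0.3, 0.03, -0.4, 0, 0, 0], [0, 0.3, 0.03, -0.4, 0, 0, 0], [0, 0, 0, 0, 0, 0, 0]],
  ],
)

```text
time_s: 6.22
eef_pos: [0.5914, -0.0581, 0.3718]
eef_rot: [-2.938, -0.109, -1.0]
wrist_force: [-0.4, -0.1, 0.1]
opening: 0.0851
```

Run:
```python
from h import *
np.set_printoptions(precision=4,suppress=True)
s=robot.sense();M=R.from_rotvec(s["eef_rot"]).as_matrix();print(s["joint_positions"],s["eef_pos"]);print(M)
t=np.array([.627,-.056,.3305])+.019*M[:,2]
print("delta",t-s["eef_pos"])
for c in("scene","top"):
    im=robot.get_image(c)
    z=im[60:320,250:470] if c=="scene" else im[175:325,290:450]
    f=2.3 if c=="scene" else 4
    z=cv2.resize(z,None,fx=f,fy=f,interpolation=cv2.INTER_CUBIC)
    cv2.imwrite(f"pics/{c}2.png",z)
```

```text
[-0.5017 -0.6651 -0.4399  1.2276  0.3494  2.6689] [ 0.5914 -0.0581  0.3718]
[[ 0.79    0.0779  0.6081]
 [ 0.0545 -0.9969  0.0569]
 [ 0.6106 -0.0118 -0.7918]]
delta [ 0.0472  0.0032 -0.0563]
```

View pics/scene2.png

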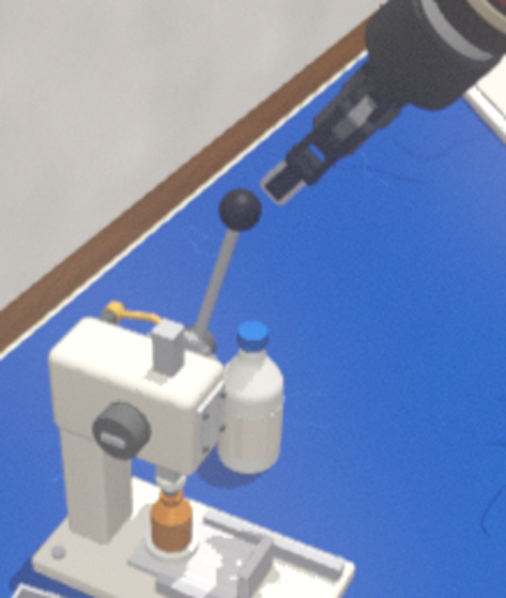

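View pics/top2.png

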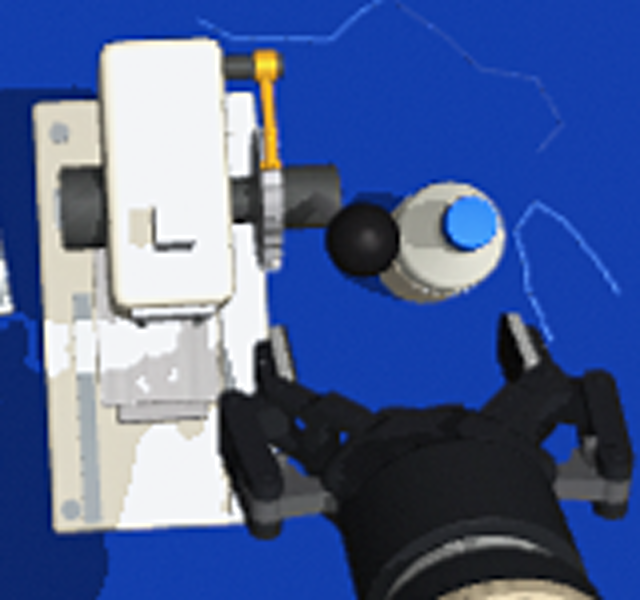

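Run:
```python
from h import *
np.set_printoptions(precision=4,suppress=True)
s=robot.sense();M=R.from_rotvec(s["eef_rot"]).as_matrix();e=s["eef_pos"]
P=[e,e-.013*M[:,2],e-.013*M[:,2]+.0425*M[:,1],e-.013*M[:,2]-.0425*M[:,1],[.627,-.056,.3305]]
print((proj("top",P)-[290,175])*4);print((proj("scene",P)-[250,60])*2.3)
```

```text
[[383.3538 313.5688]
 [389.0566 331.667 ]
 [495.6461 326.0349]
 [281.9717 337.3253]
 [361.7131 237.5799]]
[[289.3983 169.639 ]
 [300.5328 159.5373]
 [325.4626 133.1179]
 [273.9959 187.6597]
 [242.7629 209.6123]]
```

The scene view shows the knob at (240,210) with the open fingers in line with it. The top view shows the pads at columns 282 and 505, straddling the knob's line as projected. Advancing.

Call:
carry_out(
  plan=[
    [[0, 0.4, 0.03, -0.48, 0, 0, 0], [0, 0.4, 0.03, -0.48, 0, 0, 0], [0, 0, 0, 0, 0, 0, 0]],
  ],
)

```text
time_s: 6.7
eef_pos: [0.6315, -0.0566, 0.3299]
eef_rot: [-2.938, -0.109, -1.013]
wrist_force: [0.8, 0.4, -0.2]
opening: 0.0853
```

Run:
```python
from h import *
np.set_printoptions(precision=4,suppress=True)
s=robot.sense();M=R.from_rotvec(s["eef_rot"]).as_matrix();print(s["joint_positions"],s["eef_pos"],s["wrist_force"])
t=np.array([.627,-.056,.3305])+.019*M[:,2]
print("delta",t-s["eef_pos"])
for c in("scene","top"):
    im=robot.get_image(c)
    z=im[60:320,250:470] if c=="scene" else im[175:325,290:450]
    f=2.3 if c=="scene" else 4
    z=cv2.resize(z,None,fx=f,fy=f,interpolation=cv2.INTER_CUBIC)
    cv2.imwrite(f"pics/{c}3.png",z[:400] if c=="scene" else z)
```

```text
[-0.453  -0.5885 -0.4757  1.0917  0.3218  2.7134] [ 0.6315 -0.0566  0.3299] [ 0.7627  0.3656 -0.1982]
delta [ 0.0071  0.0016 -0.0144]
```

View pics/scene3.png

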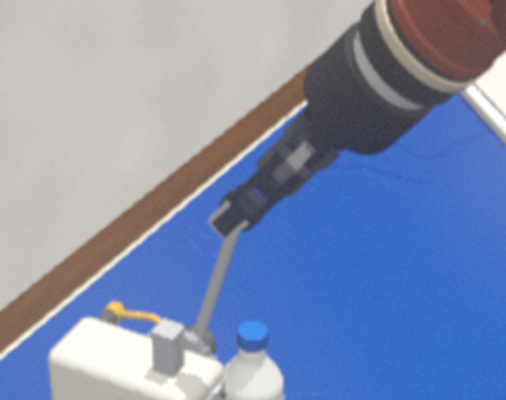

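View pics/top3.png

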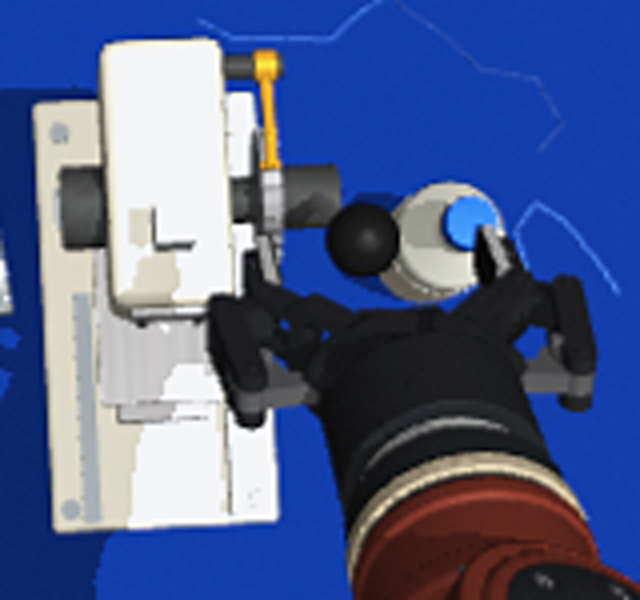

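Run:
```python
from h import *
np.set_printoptions(precision=4,suppress=True)
s=robot.sense();M=R.from_rotvec(s["eef_rot"]).as_matrix();e=s["eef_pos"]
P=[e-k*M[:,2]+j*.0425*M[:,1] for k in(.013,.032) for j in(-1,0,1)]+[[.627,-.056,.3305]]
print((proj("top",P)-[290,175])*4)
z=robot.get_image("top")[215:285,335:435]
cv2.imwrite("pics/t4.png",cv2.resize(z,None,fx=8,fy=8,interpolation=cv2.INTER_CUBIC))
```

```text
[[268.5514 247.2116]
 [369.9638 242.1224]
 [470.9823 237.0529]
 [274.1548 271.8088]
 [377.5168 266.5723]
 [480.4697 261.3566]
 [361.7131 237.5799]]
```

View pics/t4.png

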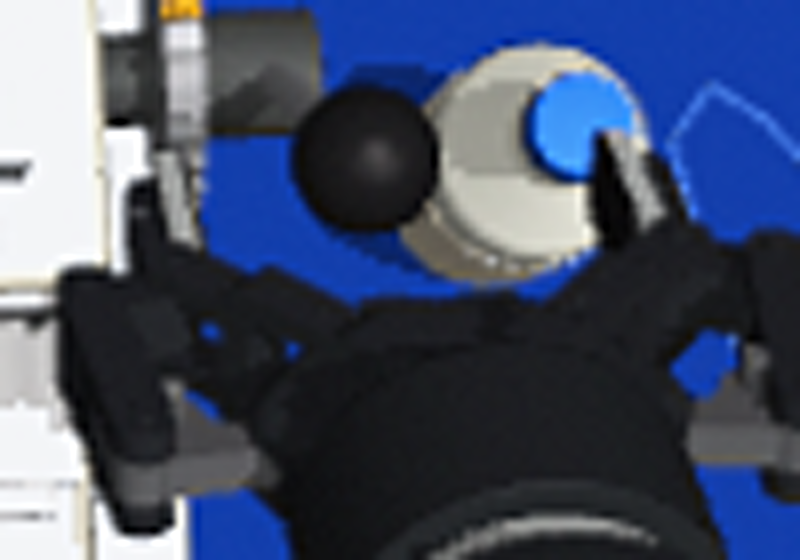

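Call:
carry_out(
  plan=[
    [[0, 0.15, 0.06, -0.28, 0, 0, 0], [0, 0, 0, 0, 0, 0, 0], [0.7, 0, 0, 0, 0, 0, 0], [1, 0, 0, 0, 0, 0, 0], [1, 0, 0, 0, 0, 0, 0]],
  ],
)

```text
time_s: 7.48
eef_pos: [0.6396, -0.0545, 0.3217]
eef_rot: [-2.938, -0.109, -1.025]
wrist_force: [-0.1, 0.0, 0.1]
opening: 0.0318
```

Call:
carry_out(
  plan=[
    [[1, 0, 0, 0, 0, 0, 0], [1, 0, 0, 0, 0, 0, 0]],
  ],
)

```text
time_s: 7.72
eef_pos: [0.6394, -0.0545, 0.3221]
eef_rot: [-2.938, -0.109, -1.025]
wrist_force: [-0.3, -0.1, -1.5]
opening: 0.0292
```

Opening is 29 mm on a 32 mm ball, and the TCP stands about 6 mm short along z. I'll re-grip a bit deeper.

Call:
carry_out(
  plan=[
    [[0.3, 0, 0, 0, 0, 0, 0], [0.3, 0.02, 0, -0.14, 0, 0, 0], [0.3, 0, 0, -0.05, 0, 0, 0], [1, 0, 0, 0, 0, 0, 0], [1, 0, 0, 0, 0, 0, 0]],
  ],
)

```text
time_s: 8.35
eef_pos: [0.6404, -0.0544, 0.3117]
eef_rot: [-2.938, -0.109, -1.025]
wrist_force: [-5.6, 0.2, 2.2]
opening: 0.0295
```

Call:
carry_out(
  plan=[
    [[1, 0, 0, 0, 0, 0, 0], [1, 0, 0, 0, 0, 0, 0]],
  ],
)

```text
time_s: 8.6
eef_pos: [0.6403, -0.0544, 0.3117]
eef_rot: [-2.938, -0.109, -1.024]
wrist_force: [-1.0, 0.0, -0.4]
opening: 0.0295
```

Run:
```python
from h import *
np.set_printoptions(precision=4,suppress=True)
s=robot.sense();M=R.from_rotvec(s["eef_rot"]).as_matrix();e=s["eef_pos"];print(e,s["joint_positions"],s["wrist_force"])
print("G",e-.019*M[:,2])
P=[e-.019*M[:,2],[.627,-.056,.3305]]
print((proj("scene",P)-[320,110])*8)
for c,(r,q) in dict(scene=(110,320),top=(215,335)).items():
    z=robot.get_image(c)[r:r+70,q:q+100]
    cv2.imwrite(f"pics/{c}5.png",cv2.resize(z,None,fx=8,fy=8,interpolation=cv2.INTER_CUBIC))
```

```text
[ 0.6403 -0.0544  0.3117] [-0.4394 -0.5827 -0.5093  1.0405  0.3136  2.7262] [-0.9972  0.0249 -0.3592]
G [ 0.6285 -0.0554  0.3266]
[[276.1496 343.8614]
 [284.3928 329.0863]]
```

View pics/scene5.png

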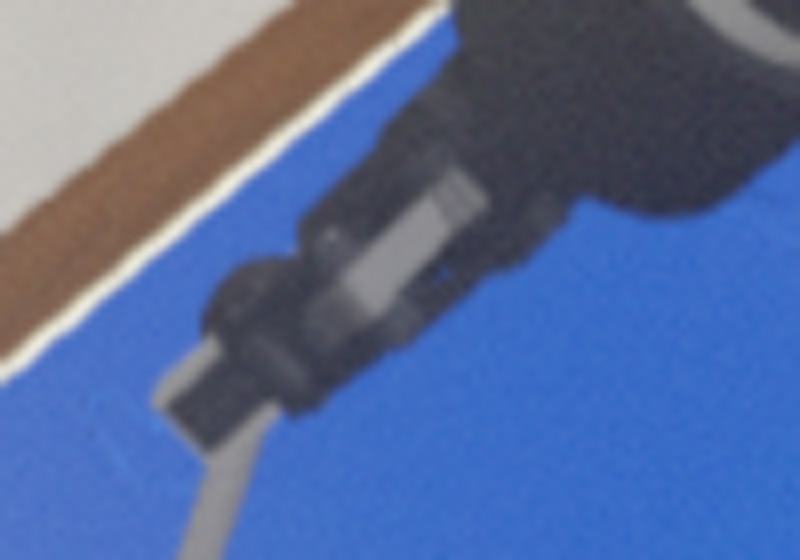

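View pics/top5.png

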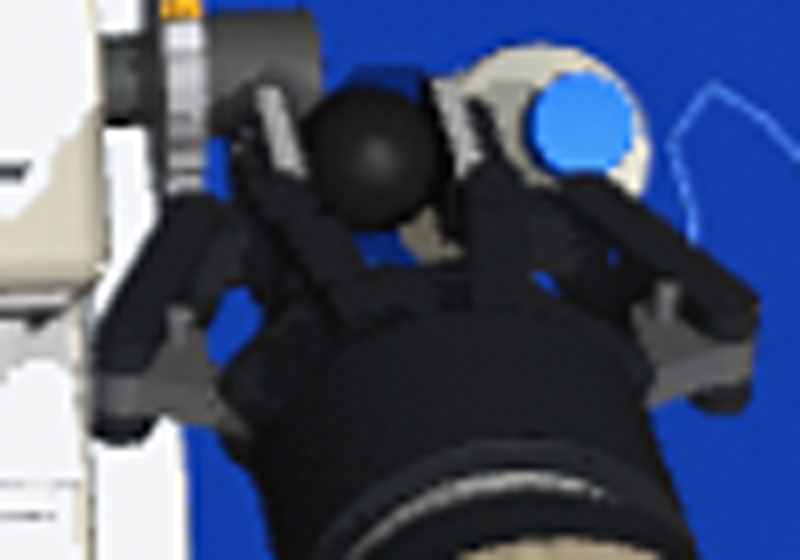

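The grip is on the ball: the scene view shows it between the pads at (270,310), and in the top view it is centred at (375,155) between them. Next I'll work out the arc.

```bash
cat > arc.py <<'E'
from h import *
import sys
T0=np.array([.6403,-.0544,.3117]);yaw=.0744;ux=np.array([np.cos(yaw),np.sin(yaw)])
def loc(th): a=np.radians(75)-th; return .15*np.array([-np.cos(a),np.sin(a)])
def tgt(th):
    d=loc(th)-loc(0); return T0+np.array([d[0]*ux[0],d[0]*ux[1],d[1]])
def ang(e):
    d=np.array(e)-T0; v=loc(0)+[d[:2]@ux,d[2]]; return np.radians(75)-np.arctan2(v[1],-v[0]),np.hypot(*v)
if __name__=="__main__":
    s=robot.sense();e=s["eef_pos"];th,r=ang(e);f=s["wrist_force"]
    t=np.array([np.sin(np.radians(75)-th)*1,np.cos(np.radians(75)-th)])  # opposes pull: +x,+z
    print("t %.2f th %.3f r %.4f pull %.1f open %.4f"%(s["time_s"],th,r,f[:2]@ux*t[0]+f[2]*t[1],s["opening"]),f.round(1),e.round(4))
    for a in sys.argv[1:]:
        print(a,((tgt(float(a))-e)/.05).round(3))
E
python3 arc.py 0.05 .1 .15 .2 .25
```

```text
t 8.70 th -0.000 r 0.1500 pull -1.3 open 0.0293 [-1.6  0.7  1.1] [ 0.6403 -0.0544  0.3117]
0.05 [-0.144 -0.011 -0.043]
.1 [-0.285 -0.022 -0.093]
.15 [-0.424 -0.032 -0.149]
.2 [-0.559 -0.042 -0.213]
.25 [-0.692 -0.052 -0.283]
```

Call:
carry_out(
  plan=[
    [[1, -0.15, -0.01, -0.05, 0, 0, 0], [1, -0.15, -0.01, -0.05, 0, 0, 0]],
  ],
)

```text
time_s: 8.95
eef_pos: [0.6271, -0.0553, 0.3077]
eef_rot: [-2.935, -0.112, -1.032]
wrist_force: [16.3, 0.6, -5.9]
opening: 0.0292
```

```bash
python3 arc.py .1 .15 .2 .25 .3
```

```text
t 8.95 th 0.092 r 0.1502 pull 13.2 open 0.0292 [16.3  0.6 -5.9] [ 0.6271 -0.0553  0.3077]
.1 [-0.021 -0.003 -0.012]
.15 [-0.159 -0.013 -0.068]
.2 [-0.295 -0.023 -0.132]
.25 [-0.427 -0.033 -0.202]
.3 [-0.555 -0.043 -0.279]
```

Call:
carry_out(
  plan=[
    [[1, -0.12, -0.01, -0.06, 0, 0, 0]],
  ],
)

```text
time_s: 9.07
eef_pos: [0.6221, -0.0557, 0.3057]
eef_rot: [-2.933, -0.114, -1.037]
wrist_force: [11.9, 1.1, -0.1]
opening: 0.0292
```

Call:
carry_out(
  plan=[
    [[1, -0.12, -0.01, -0.06, 0, 0, 0]],
  ],
)

```text
time_s: 9.2
eef_pos: [0.6169, -0.0562, 0.3035]
eef_rot: [-2.932, -0.115, -1.041]
wrist_force: [11.6, 2.6, -2.7]
opening: 0.029
```

Call:
carry_out(
  plan=[
    [[1, -0.12, -0.01, -0.07, 0, 0, 0]],
  ],
)

```text
time_s: 9.32
eef_pos: [0.6117, -0.0566, 0.3011]
eef_rot: [-2.93, -0.116, -1.046]
wrist_force: [9.5, 2.4, -0.6]
opening: 0.0292
```

Call:
carry_out(
  plan=[
    [[1, -0.12, -0.01, -0.08, 0, 0, 0]],
  ],
)

```text
time_s: 9.45
eef_pos: [0.6064, -0.0569, 0.298]
eef_rot: [-2.928, -0.117, -1.05]
wrist_force: [7.9, 1.4, 1.0]
opening: 0.0292
```

```bash
python3 arc.py .3 .35 .4 .45 .5 .55
```

```text
t 9.45 th 0.245 r 0.1501 pull 7.5 open 0.0292 [7.9 1.4 1. ] [ 0.6064 -0.0569  0.298 ]
.3 [-0.141 -0.011 -0.085]
.35 [-0.266 -0.02  -0.168]
.4 [-0.386 -0.029 -0.257]
.45 [-0.501 -0.038 -0.353]
.5 [-0.612 -0.046 -0.453]
.55 [-0.718 -0.054 -0.559]
```

Call:
carry_out(
  plan=[
    [[1, -0.13, -0.01, -0.085, 0, 0, 0]],
  ],
)

```text
time_s: 9.57
eef_pos: [0.6004, -0.0573, 0.2944]
eef_rot: [-2.926, -0.118, -1.054]
wrist_force: [12.5, 0.7, -1.8]
opening: 0.0293
```

Call:
carry_out(
  plan=[
    [[1, -0.13, -0.01, -0.09, 0, 0, 0]],
  ],
)

```text
time_s: 9.7
eef_pos: [0.5941, -0.0578, 0.2898]
eef_rot: [-2.926, -0.118, -1.055]
wrist_force: [-9.2, -0.9, -2.6]
opening: 0.0219
```

Call:
carry_out(
  plan=[
    [[1, -0.12, -0.01, -0.1, 0, 0, 0]],
  ],
)

```text
time_s: 9.82
eef_pos: [0.5877, -0.0584, 0.2844]
eef_rot: [-2.926, -0.118, -1.054]
wrist_force: [0.7, -0.5, 0.4]
opening: 0.0018
```

Call:
carry_out(
  plan=[
    [[1, -0.12, -0.01, -0.1, 0, 0, 0]],
  ],
)

```text
time_s: 9.95
eef_pos: [0.5815, -0.0589, 0.2793]
eef_rot: [-2.926, -0.118, -1.055]
wrist_force: [-0.1, 0.6, 0.7]
opening: -0.0001
```

Call:
carry_out(
  plan=[
    [[1, -0.12, -0.01, -0.11, 0, 0, 0]],
  ],
)

```text
time_s: 10.07
eef_pos: [0.5763, -0.0598, 0.2739]
eef_rot: [-2.926, -0.118, -1.053]
wrist_force: [-10.2, -0.9, 6.1]
opening: 0.0002
```

Call:
carry_out(
  plan=[
    [[1, -0.11, -0.01, -0.11, 0, 0, 0]],
  ],
)

```text
time_s: 10.2
eef_pos: [0.5746, -0.0617, 0.2684]
eef_rot: [-2.926, -0.119, -1.045]
wrist_force: [0.4, 0.2, 0.7]
opening: -0.0001
```

```bash
python3 arc.py .5 .55 .6 .65 .7 .75 .8; python3 -c "
from arc import *
for e in []:pass"
```

```text
t 10.20 th 0.540 r 0.1460 pull 0.8 open -0.0001 [0.4 0.2 0.7] [ 0.5746 -0.0617  0.2684]
.5 [0.024 0.049 0.139]
.55 [-0.081  0.041  0.033]
.6 [-0.182  0.034 -0.078]
.65 [-0.276  0.027 -0.194]
.7 [-0.365  0.02  -0.315]
.75 [-0.447  0.014 -0.44 ]
.8 [-0.523  0.008 -0.57 ]
```

The ball slipped out of the grip (opening went to 0). Looking before I go on.

Run:
```python
from h import *
for c in("scene","top"):
    im=robot.get_image(c)
    z=im[100:360,230:450] if c=="scene" else im[175:325,270:430]
    f=2.3 if c=="scene" else 4
    cv2.imwrite(f"pics/{c}6.png",cv2.resize(z,None,fx=f,fy=f,interpolation=cv2.INTER_CUBIC))
```

```text
(no output)
```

View pics/scene6.png

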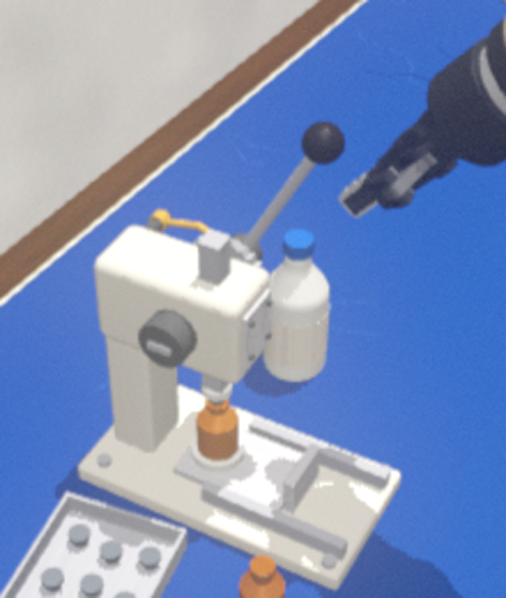

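View pics/top6.png

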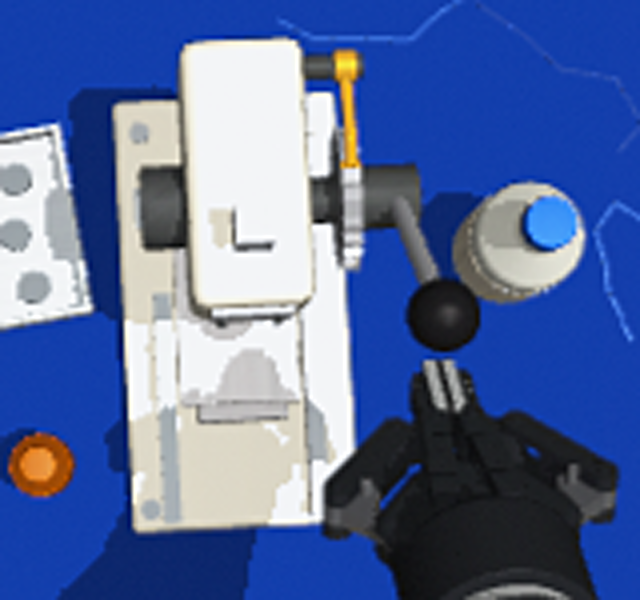

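The lever is part-way, either in flight or held. I'll back off a little along the tool axis and look again.

Call:
carry_out(
  plan=[
    [[0, -0.5, -0.05, 0.65, 0, 0, 0], [0, -0.3, 0, 0.4, 0, 0, 0], [0, 0, 0, 0, 0, 0, 0], [0, 0, 0, 0, 0, 0, 0]],
  ],
)

```text
time_s: 10.8
eef_pos: [0.5489, -0.0699, 0.3263]
eef_rot: [-2.928, -0.124, -1.02]
wrist_force: [-0.1, 1.0, 0.1]
opening: 0.0722
```

```bash
python3 - <<'E'
from h import *
for c in("scene","top"):
    im=robot.get_image(c)
    z=im[100:360,230:450] if c=="scene" else im[175:325,270:430]
    f=2.3 if c=="scene" else 4
    cv2.imwrite(f"pics/{c}7.png",cv2.resize(z,None,fx=f,fy=f,interpolation=cv2.INTER_CUBIC))
    print([(round(d["p"],2),d["bbox"]) for d in robot.find_in("knob_centre",c)[:2]])
E
python3 arc.py
```

```text
[(0.76, [358.0, 180.4, 47.7, 57.1])]
[(0.6, [377.2, 245.4, 23.3, 41.6])]
t 11.00 th 0.428 r 0.2063 pull 0.3 open 0.0855 [-0.1  0.3  0.5] [ 0.5487 -0.0696  0.3259]
```

View pics/scene7.png

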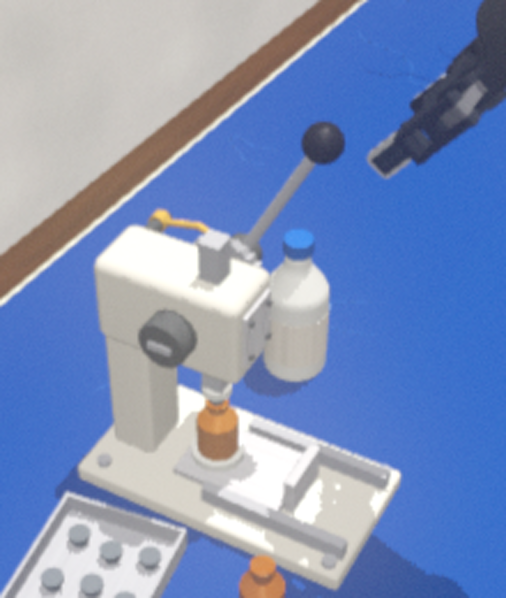

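View pics/top7.png

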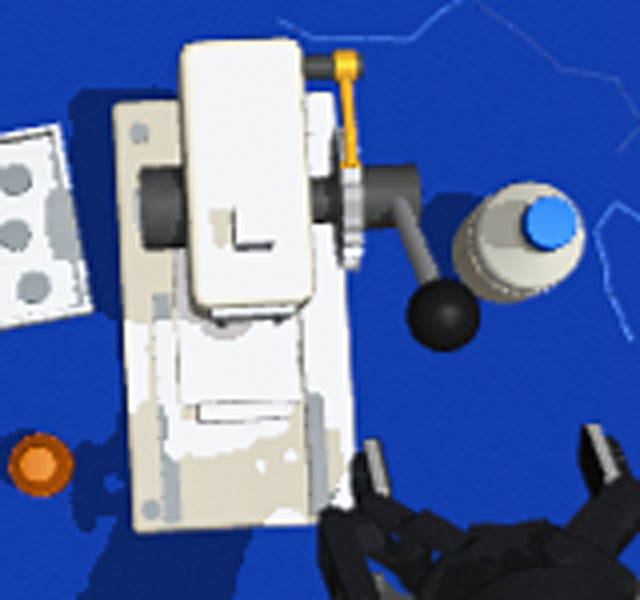

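Run:
```python
from h import *
np.set_printoptions(precision=4,suppress=True)
x,r=tri((323/2.3+230,143/2.3+100),(443.5/4+270,315/4+175));print(x,r)
p=[.6404,.0201,.0744]
d=x[:2]-p[:2];X=d@[np.cos(p[2]),np.sin(p[2])];print("press x",X,"ang",np.degrees(np.arctan2(x[2]-.185,.019-X)),np.hypot(x[2]-.185,.019-X), "theta",np.radians(75)-np.arctan2(x[2]-.185,.019-X))
s=robot.sense();M=R.from_rotvec(s["eef_rot"]).as_matrix();print(M)
print("delta",x+.019*M[:,2]-s["eef_pos"])
```

```text
[ 0.5966 -0.0582  0.3177] [ 0.9614  0.0522 -0.4441 -0.8683]
press x -0.049461853612046816 ang 62.708267915450755 0.1493100769852005 theta 0.2145311956484104
[[ 0.7814  0.0887  0.6177]
 [ 0.0628 -0.996   0.0635]
 [ 0.6209 -0.0108 -0.7839]]
delta [ 0.0597  0.0126 -0.0231]
```

The lever rests at about θ=0.21, i.e. the first notch, so the pawl held it there. I'll re-grip with the tool near vertical, so that any slip goes towards the palm. Then I'll pull slowly, turning the tool with the lever.

Call:
carry_out(
  plan=[
    [[0, 0, 0.1, 1, -0.07, 0.99, 0], [0, 0, 0.1, 0.8, -0.07, 0.99, 0], [0, 0.3, 0.05, 0, -0.07, 0.99, 0], [0, 0.4, 0, 0, -0.07, 0.99, 0], [0, 0.4, 0, 0, -0.07, 0.99, 0]],
  ],
)

```text
time_s: 11.62
eef_pos: [0.5875, -0.0566, 0.3957]
eef_rot: [-3.109, -0.11, -0.088]
wrist_force: [1.0, -0.4, 0.6]
opening: 0.0854
```

```bash
cat > st.py <<'E'
from h import *
np.set_printoptions(precision=4,suppress=True)
s=robot.sense();M=R.from_rotvec(s["eef_rot"]).as_matrix();print(s["time_s"],s["joint_positions"],s["eef_pos"]);print(M, "tilt",np.degrees(np.arctan2(M[0,2],-M[2,2])))
x=np.array([.5966,-.0582,.3177])
print("delta",x+.019*M[:,2]-s["eef_pos"])
E
python3 st.py
```

```text
11.625 [-0.343   0.1233  0.4231  1.8291  0.0484  2.7291] [ 0.5875 -0.0566  0.3957]
[[ 0.9959  0.0712  0.0553]
 [ 0.0695 -0.9971  0.0317]
 [ 0.0574 -0.0277 -0.998 ]] tilt 3.172047706976173
delta [ 0.0102 -0.001  -0.0969]
```

Call:
carry_out(
  plan=[
    [[0, 0.25, 0, -0.1, -0.19, 0.7, 0], [0, 0, 0, -0.6, 0, 0, 0], [0, 0, 0, -0.6, 0, 0, 0], [0, 0, 0, 0, 0, 0, 0]],
  ],
)

```text
time_s: 12.12
eef_pos: [0.6062, -0.0568, 0.3197]
eef_rot: [-3.131, -0.112, 0.101]
wrist_force: [0.2, 0.4, -0.3]
opening: 0.0855
```

```bash
python3 st.py
python3 - <<'E'
from h import *
for c,(r,q) in dict(scene=(120,330),top=(215,335)).items():
    z=robot.get_image(c)[r:r+70,q:q+100]
    cv2.imwrite(f"pics/{c}8.png",cv2.resize(z,None,fx=6,fy=6,interpolation=cv2.INTER_CUBIC))
E
```

```text
12.125 [-0.3004  0.2678  0.4404  1.8064 -0.0147  2.7699] [ 0.6062 -0.0568  0.3197]
[[ 0.9954  0.0714 -0.0645]
 [ 0.0719 -0.9974  0.0046]
 [-0.064  -0.0092 -0.9979]] tilt -3.696043949580842
delta [-0.0109 -0.0014 -0.0209]
```

View pics/scene8.png

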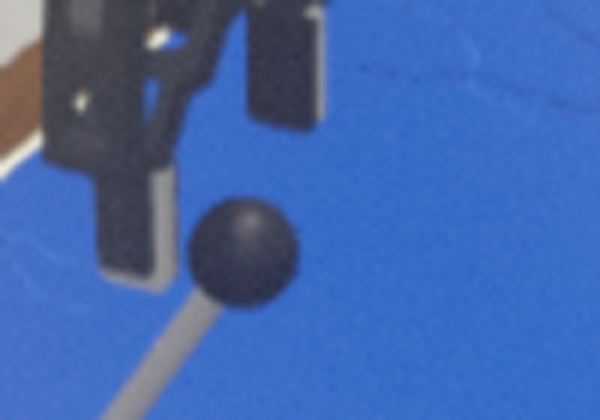

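View pics/top8.png

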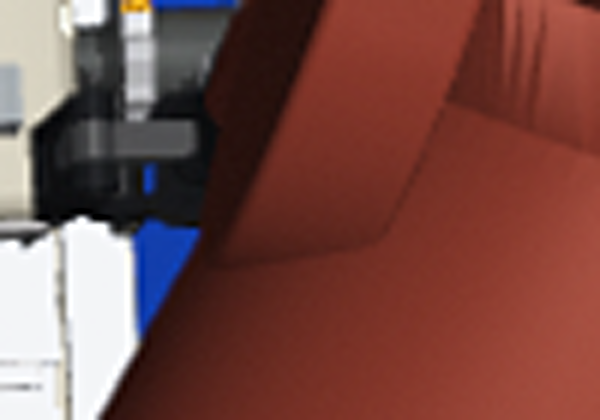

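The scene view shows the ball at (245,253), still at rest there, with the pads on both sides and above it. Lowering and gripping.

Call:
carry_out(
  plan=[
    [[0, -0.16, 0, -0.44, 0, 0, 0], [0, 0, 0, 0, 0, 0, 0], [0.7, 0, 0, 0, 0, 0, 0], [1, 0, 0, 0, 0, 0, 0], [1, 0, 0, 0, 0, 0, 0]],
  ],
)

```text
time_s: 12.85
eef_pos: [0.6004, -0.0577, 0.3105]
eef_rot: [-3.138, -0.112, 0.075]
wrist_force: [0.2, 0.1, 0.4]
opening: 0.0321
```

Call:
carry_out(
  plan=[
    [[1, 0, 0, 0, 0, 0, 0], [1, 0, 0, 0, 0, 0, 0]],
  ],
)

```text
time_s: 13.1
eef_pos: [0.6004, -0.0574, 0.3111]
eef_rot: [-3.137, -0.112, 0.074]
wrist_force: [-0.2, -0.0, 0.1]
opening: 0.0287
```

```bash
python3 st.py
python3 - <<'E'
from h import *
for c,(r,q) in dict(scene=(120,330)).items():
    z=robot.get_image(c)[r:r+70,q:q+100]
    cv2.imwrite(f"pics/{c}9.png",cv2.resize(z,None,fx=6,fy=6,interpolation=cv2.INTER_CUBIC))
print(robot.sense()["wrist_force"],robot.sense()["opening"])
E
```

```text
13.1 [-0.3045  0.2163  0.3659  1.7656 -0.0144  2.7662] [ 0.6004 -0.0574  0.3111]
[[ 0.9963  0.0711 -0.0474]
 [ 0.0712 -0.9975 -0.0002]
 [-0.0473 -0.0032 -0.9989]] tilt -2.716210140982049
delta [-0.0047 -0.0008 -0.0123]
[-1.81586721  1.17187441  1.65845904] 0.02877126794896813
```

View pics/scene9.png

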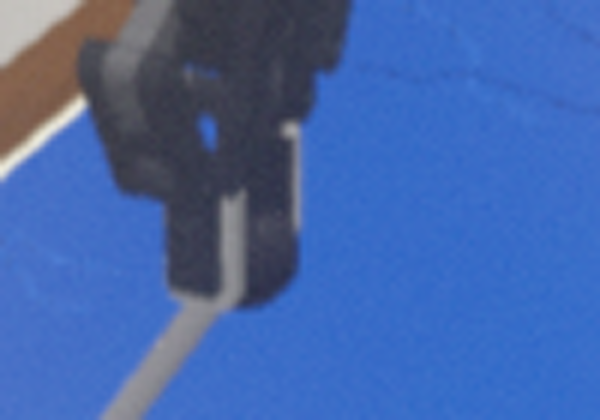

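Call:
carry_out(
  plan=[
    [[0.3, 0, 0, 0, 0, 0, 0], [0.3, -0.04, 0, -0.25, 0, 0, 0], [0.3, 0, 0, -0.06, 0, 0, 0]],
  ],
)

```text
time_s: 13.52
eef_pos: [0.5986, -0.0579, 0.295]
eef_rot: [-3.138, -0.111, 0.074]
wrist_force: [0.2, 0.0, -0.2]
opening: 0.0596
```

```bash
python3 st.py
```

```text
13.525 [-0.3058  0.1992  0.3167  1.7331 -0.0151  2.7651] [ 0.5986 -0.0579  0.295 ]
[[ 0.9964  0.0709 -0.0472]
 [ 0.0709 -0.9975 -0.0009]
 [-0.0472 -0.0024 -0.9989]] tilt -2.70635609319247
delta [-0.0029 -0.0003  0.0037]
```

Call:
carry_out(
  plan=[
    [[0.6, 0, 0, 0.04, 0, 0, 0], [1, 0, 0, 0, 0, 0, 0], [1, 0, 0, 0, 0, 0, 0], [1, 0, 0, 0, 0, 0, 0], [1, 0, 0, 0, 0, 0, 0]],
  ],
)

```text
time_s: 14.15
eef_pos: [0.5987, -0.0575, 0.2981]
eef_rot: [-3.137, -0.112, 0.073]
wrist_force: [-0.1, 1.2, -0.8]
opening: 0.029
```

```bash
python3 st.py
python3 - <<'E'
from h import *
for c,(r,q) in dict(scene=(120,330)).items():
    z=robot.get_image(c)[r:r+70,q:q+100]
    cv2.imwrite(f"pics/{c}10.png",cv2.resize(z,None,fx=6,fy=6,interpolation=cv2.INTER_CUBIC))
print(robot.sense()["wrist_force"],robot.sense()["opening"])
E
```

```text
14.15 [-0.3055  0.2008  0.3243  1.7388 -0.0144  2.7652] [ 0.5987 -0.0575  0.2981]
[[ 0.9964  0.0712 -0.0467]
 [ 0.0712 -0.9975 -0.0003]
 [-0.0466 -0.003  -0.9989]] tilt -2.6783256694991744
delta [-0.003  -0.0007  0.0007]
[-0.21276882  1.15582046 -0.52239905] 0.0290972828511553
```

View pics/scene10.png

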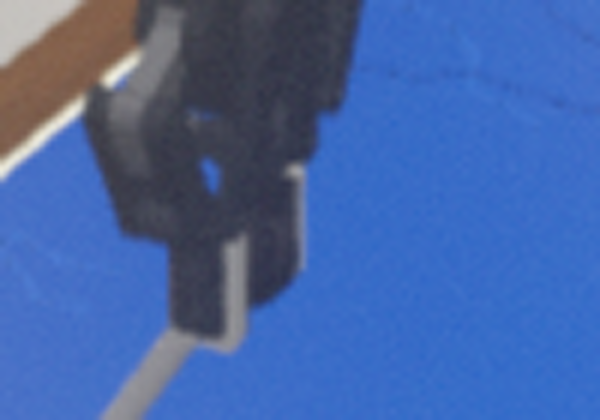

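The grip is centred now, with the ball within about 3 mm of the pad centre. I'll write an arc helper that turns the tool with the lever.

```bash
cat > arc2.py <<'E'
from h import *
import sys
np.set_printoptions(precision=3,suppress=True)
yaw=.0744;ux=np.array([np.cos(yaw),np.sin(yaw),0]);uy=np.array([-np.sin(yaw),np.cos(yaw),0]);uz=np.array([0,0,1.])
P=np.array([.6404,.0201,0]); A=P+.019*ux-.075*uy+.185*uz
E0=np.array([.5987,-.0575,.2981]);M0=R.from_rotvec([-3.137,-.112,.073]).as_matrix();K0=np.array([.5966,-.0582,.3177])
off=M0.T@(K0-E0)
def th(K): v=K-A; return np.radians(75)-np.arctan2(v[2],-(v@ux))+.01
def state():
    s=robot.sense();M=R.from_rotvec(s["eef_rot"]).as_matrix();e=s["eef_pos"];K=e+M@off
    return s,M,e,K,th(K)
if __name__=="__main__":
    s,M,e,K,t=state();f=s["wrist_force"];v=K-A;r=np.hypot(v[2],v@ux)
    tg=np.cross(-uy,v);tg/=np.linalg.norm(tg)
    print("t %.2f th %.3f r %.4f pull %.1f open %.4f tilt %.1f"%(s["time_s"],t,r,-f@tg,s["opening"],np.degrees(np.arctan2(M[0,2],-M[2,2]))),f)
    h=float(sys.argv[1]) if len(sys.argv)>1 else .02; n=int(sys.argv[2]) if len(sys.argv)>2 else 5
    k=float(sys.argv[3]) if len(sys.argv)>3 else 1.
    v0=v;p=e
    for i in range(1,n+1):
        vi=R.from_rotvec(-uy*h*i).apply(v0)*(1+(0.15/r-1)*i/n); Mi=R.from_rotvec(-uy*h*i*k).as_matrix()@M
        q=A+vi+(v0-(v@ux)*ux-v[2]*uz)*0-Mi@off
        d=(q-p)/.05;p=q
        print("%.3f"%(t+h*i),d, (-uy*h*k/.15))
E
python3 arc2.py .02 5
```

```text
t 14.20 th 0.224 r 0.1493 pull -0.4 open 0.0291 tilt -2.7 [-0.213  1.156 -0.522]
0.244 [-0.046 -0.003 -0.024] [ 0.01  -0.133 -0.   ]
0.264 [-0.046 -0.003 -0.025] [ 0.01  -0.133 -0.   ]
0.284 [-0.045 -0.003 -0.026] [ 0.01  -0.133 -0.   ]
0.304 [-0.045 -0.003 -0.027] [ 0.01  -0.133 -0.   ]
0.324 [-0.044 -0.003 -0.028] [ 0.01  -0.133 -0.   ]
```

Call:
carry_out(
  plan=[
    [[1, -0.05, -0.003, -0.025, 0.01, -0.14, 0], [1, -0.05, -0.003, -0.026, 0.01, -0.14, 0], [1, -0.05, -0.003, -0.027, 0.01, -0.14, 0]],
  ],
)

```text
time_s: 14.58
eef_pos: [0.5952, -0.0578, 0.2953]
eef_rot: [-3.136, -0.113, -0.043]
wrist_force: [10.0, 2.1, 0.6]
opening: 0.0293
```

```bash
python3 arc2.py .02 5
```

```text
t 14.57 th 0.264 r 0.1491 pull 9.2 open 0.0293 tilt 1.6 [10.039  2.095  0.627]
0.284 [-0.046 -0.003 -0.025] [ 0.01  -0.133 -0.   ]
0.304 [-0.045 -0.003 -0.026] [ 0.01  -0.133 -0.   ]
0.324 [-0.045 -0.003 -0.027] [ 0.01  -0.133 -0.   ]
0.344 [-0.044 -0.003 -0.028] [ 0.01  -0.133 -0.   ]
0.364 [-0.044 -0.003 -0.029] [ 0.01  -0.133 -0.   ]
```

Call:
carry_out(
  plan=[
    [[1, -0.08, -0.006, -0.045, 0.01, -0.13, 0], [1, -0.08, -0.006, -0.046, 0.01, -0.13, 0], [1, -0.08, -0.006, -0.047, 0.01, -0.13, 0]],
  ],
)

```text
time_s: 14.95
eef_pos: [0.5891, -0.0583, 0.2909]
eef_rot: [-3.129, -0.115, -0.162]
wrist_force: [12.1, 3.6, -0.6]
opening: 0.0288
```

```bash
python3 arc2.py .02 3
```

```text
t 14.95 th 0.324 r 0.1490 pull 10.0 open 0.0288 tilt 5.9 [12.099  3.603 -0.616]
0.344 [-0.046 -0.003 -0.025] [ 0.01  -0.133 -0.   ]
0.364 [-0.045 -0.003 -0.026] [ 0.01  -0.133 -0.   ]
0.384 [-0.045 -0.003 -0.027] [ 0.01  -0.133 -0.   ]
```

```bash
cat > look.py <<'E'
from arc2 import *
s,M,e,K,t=state()
u=proj("scene",K)[0];c=u.astype(int)-[50,35]
z=robot.get_image("scene")[c[1]:c[1]+70,c[0]:c[0]+100]
z=cv2.resize(z,None,fx=6,fy=6,interpolation=cv2.INTER_CUBIC)
G=proj("scene",e-.019*M[:,2])[0]
print("knob pred in crop",(u-c)*6,"G",(G-c)*6)
cv2.imwrite(f"pics/{sys.argv[1]}.png",z)
E
python3 look.py k1
```

```text
knob pred in crop [305.547 210.03 ] G [294.878 208.41 ]
```

View pics/k1.png

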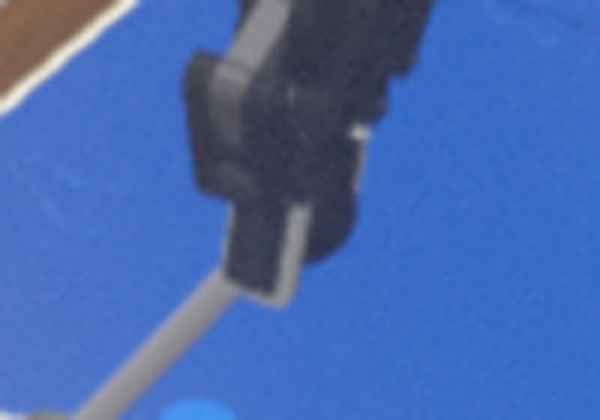

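No visible slip: the ball's edge sits relative to the pad tip as before (right 55 px, bottom 43 px). Continuing.

Call:
carry_out(
  plan=[
    [[1, -0.07, -0.006, -0.045, 0.01, -0.14, 0], [1, -0.07, -0.006, -0.046, 0.01, -0.14, 0], [1, -0.07, -0.006, -0.047, 0.01, -0.14, 0]],
  ],
)

```text
time_s: 15.38
eef_pos: [0.5844, -0.0587, 0.2869]
eef_rot: [-3.117, -0.118, -0.29]
wrist_force: [13.3, 3.5, -0.4]
opening: 0.0293
```

```bash
python3 arc2.py .02 1
```

```text
t 15.38 th 0.375 r 0.1488 pull 10.7 open 0.0293 tilt 10.6 [13.287  3.452 -0.361]
0.395 [-0.054 -0.004 -0.014] [ 0.01  -0.133 -0.   ]
```

Call:
carry_out(
  plan=[
    [[1, -0.07, -0.006, -0.05, 0.01, -0.14, 0], [1, -0.07, -0.006, -0.05, 0.01, -0.14, 0]],
  ],
)

```text
time_s: 15.62
eef_pos: [0.5809, -0.0589, 0.2839]
eef_rot: [-3.106, -0.12, -0.373]
wrist_force: [12.4, 2.3, -1.6]
opening: 0.029
```

```bash
python3 arc2.py .02 1
```

```text
t 15.62 th 0.413 r 0.1488 pull 8.9 open 0.0290 tilt 13.6 [12.444  2.255 -1.568]
0.433 [-0.054 -0.004 -0.015] [ 0.01  -0.133 -0.   ]
```

Call:
carry_out(
  plan=[
    [[1, -0.065, -0.006, -0.05, 0.01, -0.14, 0], [1, -0.065, -0.006, -0.05, 0.01, -0.14, 0]],
  ],
)

```text
time_s: 15.88
eef_pos: [0.577, -0.0591, 0.2803]
eef_rot: [-3.094, -0.121, -0.451]
wrist_force: [9.2, 2.3, -2.1]
opening: 0.0293
```

```bash
python3 arc2.py .02 3; python3 look.py k2
```

```text
t 15.88 th 0.455 r 0.1487 pull 5.7 open 0.0293 tilt 16.5 [ 9.178  2.288 -2.114]
0.475 [-0.043 -0.003 -0.029] [ 0.01  -0.133 -0.   ]
0.495 [-0.043 -0.003 -0.03 ] [ 0.01  -0.133 -0.   ]
0.515 [-0.042 -0.003 -0.031] [ 0.01  -0.133 -0.   ]
knob pred in crop [305.197 211.817] G [294.682 208.536]
```

View pics/k2.png

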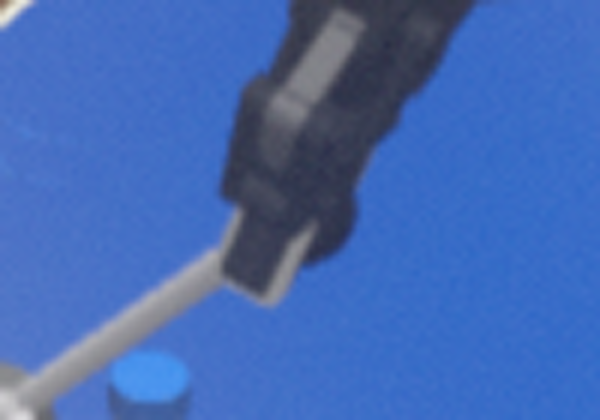

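Second click dropped at about 0.44 (pull 10.7 to 5.7 N), and the ball is still centred in the pads. Continuing.

Call:
carry_out(
  plan=[
    [[1, -0.065, -0.006, -0.053, 0.01, -0.1, 0], [1, -0.065, -0.006, -0.055, 0.01, -0.1, 0], [1, -0.063, -0.006, -0.056, 0.01, -0.1, 0]],
  ],
)

```text
time_s: 16.3
eef_pos: [0.5699, -0.0597, 0.2732]
eef_rot: [-3.077, -0.122, -0.535]
wrist_force: [13.9, 3.5, -0.9]
opening: 0.0292
```

```bash
python3 arc2.py .02 1
```

```text
t 16.30 th 0.530 r 0.1486 pull 9.4 open 0.0292 tilt 19.7 [13.888  3.501 -0.859]
0.550 [-0.054 -0.004 -0.019] [ 0.01  -0.133 -0.   ]
```

Call:
carry_out(
  plan=[
    [[1, -0.063, -0.006, -0.057, 0.01, -0.1, 0], [1, -0.062, -0.006, -0.058, 0.01, -0.1, 0], [1, -0.061, -0.006, -0.06, 0.01, -0.1, 0]],
  ],
)

```text
time_s: 16.68
eef_pos: [0.5661, -0.06, 0.2687]
eef_rot: [-3.055, -0.125, -0.631]
wrist_force: [15.3, 4.0, -0.1]
opening: 0.0293
```

```bash
python3 arc2.py .02 3; python3 look.py k3
```

```text
t 16.68 th 0.577 r 0.1486 pull 10.4 open 0.0293 tilt 23.3 [15.327  3.984 -0.134]
0.597 [-0.04  -0.003 -0.034] [ 0.01  -0.133 -0.   ]
0.617 [-0.04  -0.003 -0.035] [ 0.01  -0.133 -0.   ]
0.637 [-0.039 -0.003 -0.035] [ 0.01  -0.133 -0.   ]
knob pred in crop [302.194 213.008] G [291.992 208.775]
```

View pics/k3.png

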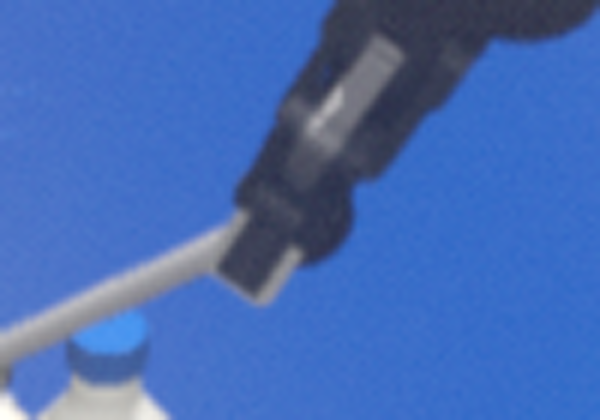

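I'm pulling about 11 N radially outward, so I'll shift the motion towards -z.

Call:
carry_out(
  plan=[
    [[1, -0.02, -0.002, -0.07, 0.01, -0.1, 0], [1, -0.04, -0.003, -0.065, 0.01, -0.1, 0]],
  ],
)

```text
time_s: 16.98
eef_pos: [0.5652, -0.06, 0.2675]
eef_rot: [-3.041, -0.128, -0.694]
wrist_force: [11.3, 4.6, 2.9]
opening: 0.0294
```

```bash
python3 arc2.py .02 3
```

```text
t 16.98 th 0.592 r 0.1487 pull 9.8 open 0.0294 tilt 25.6 [11.272  4.62   2.878]
0.612 [-0.039 -0.003 -0.034] [ 0.01  -0.133 -0.   ]
0.632 [-0.039 -0.003 -0.035] [ 0.01  -0.133 -0.   ]
0.652 [-0.038 -0.003 -0.036] [ 0.01  -0.133 -0.   ]
```

Call:
carry_out(
  plan=[
    [[1, -0.055, -0.002, -0.09, 0.01, -0.1, 0], [1, -0.055, -0.002, -0.09, 0.01, -0.1, 0]],
  ],
)

```text
time_s: 17.23
eef_pos: [0.5632, -0.0602, 0.2647]
eef_rot: [-3.025, -0.134, -0.761]
wrist_force: [5.3, 2.5, 7.0]
opening: 0.0293
```

```bash
python3 arc2.py .02 1
```

```text
t 17.23 th 0.622 r 0.1485 pull 8.9 open 0.0293 tilt 28.1 [5.282 2.542 6.975]
0.642 [-0.054 -0.004 -0.023] [ 0.01  -0.133 -0.   ]
```

Call:
carry_out(
  plan=[
    [[1, -0.055, -0.002, -0.09, 0.01, -0.1, 0], [1, -0.055, -0.002, -0.09, 0.01, -0.1, 0]],
  ],
)

```text
time_s: 17.48
eef_pos: [0.5612, -0.0604, 0.2617]
eef_rot: [-3.008, -0.137, -0.828]
wrist_force: [8.4, 3.3, 5.9]
opening: 0.0292
```

```bash
python3 arc2.py .02 2
```

```text
t 17.48 th 0.651 r 0.1484 pull 10.0 open 0.0292 tilt 30.7 [8.39  3.28  5.907]
0.671 [-0.043 -0.003 -0.032] [ 0.01  -0.133 -0.   ]
0.691 [-0.042 -0.003 -0.033] [ 0.01  -0.133 -0.   ]
```

Call:
carry_out(
  plan=[
    [[1, -0.06, 0.01, -0.09, 0.005, -0.06, 0], [1, -0.06, 0.01, -0.09, 0.005, -0.06, 0]],
  ],
)

```text
time_s: 17.73
eef_pos: [0.5584, -0.0606, 0.2586]
eef_rot: [-2.998, -0.138, -0.875]
wrist_force: [7.4, -0.9, 7.2]
opening: 0.0291
```

```bash
python3 arc2.py .02 1
```

```text
t 17.73 th 0.683 r 0.1489 pull 10.1 open 0.0291 tilt 32.5 [ 7.403 -0.897  7.157]
0.703 [-0.047 -0.004 -0.03 ] [ 0.01  -0.133 -0.   ]
```

Call:
carry_out(
  plan=[
    [[1, -0.06, 0, -0.09, 0.005, -0.06, 0], [1, -0.06, 0, -0.09, 0.005, -0.06, 0]],
  ],
)

```text
time_s: 17.98
eef_pos: [0.5556, -0.0608, 0.2548]
eef_rot: [-2.985, -0.139, -0.921]
wrist_force: [13.0, 2.1, -0.1]
opening: 0.0292
```

```bash
python3 arc2.py .02 1; python3 look.py k4
```

```text
t 17.98 th 0.719 r 0.1491 pull 7.4 open 0.0292 tilt 34.2 [13.034  2.088 -0.091]
0.739 [-0.042 -0.003 -0.034] [ 0.01  -0.133 -0.   ]
knob pred in crop [305.725 212.25 ] G [296.314 206.763]
```

View pics/k4.png

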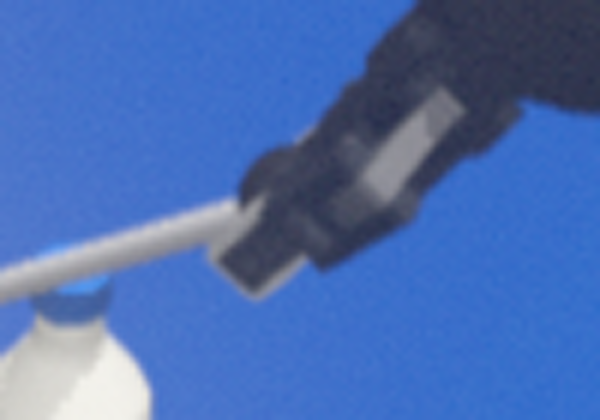

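The ball edge now shows on the upper left: it has crept about 5 mm back in the pads under load. I'll move more briskly.

Call:
carry_out(
  plan=[
    [[1, -0.05, 0, -0.13, 0.008, -0.1, 0], [1, -0.05, 0, -0.13, 0.008, -0.1, 0]],
  ],
)

```text
time_s: 18.27
eef_pos: [0.5561, -0.0613, 0.2471]
eef_rot: [-2.967, -0.141, -0.962]
wrist_force: [-61.0, 15.3, 38.9]
opening: 0.0291
```

```bash
python3 arc2.py .02 1; python3 look.py k5
```

```text
t 18.27 th 0.765 r 0.1447 pull 1.6 open 0.0291 tilt 35.8 [-61.029  15.317  38.878]
0.785 [-0.116 -0.009  0.01 ] [ 0.01  -0.133 -0.   ]
knob pred in crop [304.411 215.832] G [295.2   210.207]
```

View pics/k5.png

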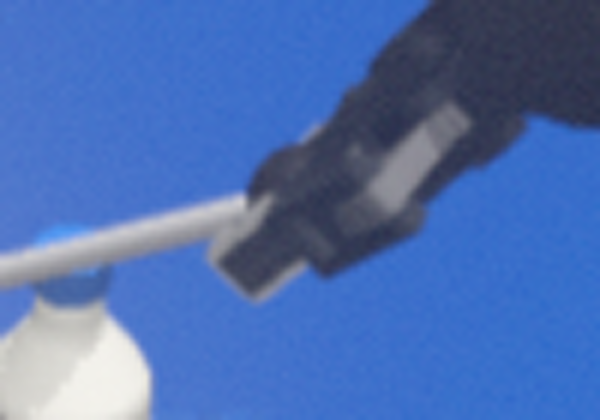

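Radial force is too high (about 70 N along the lever, from pushing inward). I'll relieve it with an outward shift.

Call:
carry_out(
  plan=[
    [[1, -0.07, -0.005, 0, 0, 0, 0]],
  ],
)

```text
time_s: 18.45
eef_pos: [0.5553, -0.0606, 0.2453]
eef_rot: [-2.962, -0.142, -0.958]
wrist_force: [0.2, 5.1, -5.4]
opening: 0.029
```

```bash
python3 arc2.py .02 1; python3 -c "
from arc2 import *
print(state()[0]['joint_positions'],state()[0]['ft_torque'])"
```

```text
t 18.45 th 0.778 r 0.1443 pull -4.3 open 0.0290 tilt 35.7 [ 0.21   5.146 -5.377]
0.798 [-0.122 -0.009  0.012] [ 0.01  -0.133 -0.   ]
[-0.542 -0.84  -0.759  1.124  0.353  2.6  ] [0.774 0.998 0.583]
```

Joint 2 has reached its lower limit (-0.84); the tilt costs too much there. I'll turn the tool back towards vertical about the knob.

Call:
carry_out(
  plan=[
    [[1, -0.04, 0, -0.03, -0.05, 0.7, 0], [1, -0.06, 0, -0.04, -0.07, 1, 0]],
  ],
)

```text
time_s: 18.7
eef_pos: [0.5489, -0.061, 0.2419]
eef_rot: [-3.069, -0.144, -0.568]
wrist_force: [-5.4, 1.4, 4.6]
opening: 0.0292
```

```bash
python3 arc2.py .02 1; python3 -c "
from arc2 import *
print(state()[0]['joint_positions'],state()[0]['ft_torque'])"; python3 look.py k6
```

```text
t 18.70 th 0.788 r 0.1462 pull 1.3 open 0.0292 tilt 20.9 [-5.417  1.361  4.606]
0.808 [-0.089 -0.007 -0.009] [ 0.01  -0.133 -0.   ]
[-0.455 -0.509 -0.471  1.292  0.188  2.623] [0.291 0.668 0.053]
knob pred in crop [300.566 214.068] G [290.308 210.246]
```

View pics/k6.png

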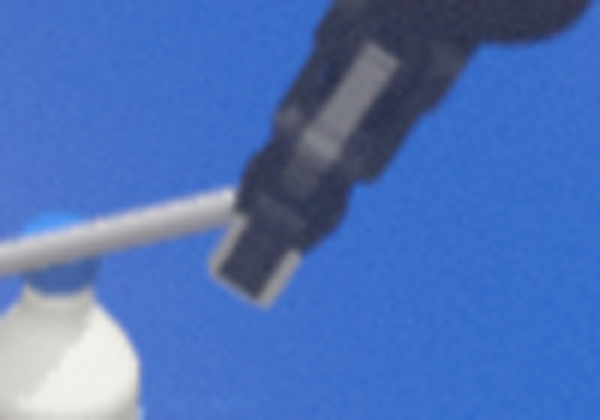

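```bash
cat > rod.py <<'E'
from arc2 import *
# rod points full-image from crop coords: args: crop origin computed from state at that time
def rodang(pts):
    best=[]
    for a in np.arange(-.1,1.5,.005):
        v=np.radians(75)-a
        Q=[A+r*(-np.cos(v)*ux+np.sin(v)*uz) for r in(.05,.13)]
        p,q=proj("scene",Q); n=np.array([-(q-p)[1],(q-p)[0]]);n/=np.linalg.norm(n)
        best.append((sum(((np.array(x)-p)@n)**2 for x in pts),a))
    return min(best)
E
python3 - <<'E'
from rod import *
s,M,e,K,t=state();u=proj("scene",K)[0];c=u.astype(int)-[50,35]
print(rodang([(20/6+c[0],256/6+c[1]),(220/6+c[0],205/6+c[1])]))
# rest check: scene0 rod in sc_z: (322,75),(295,165)
print(rodang([S(325,72),S(293,168)]))
E
```

```text
(np.float64(0.17495452019042076), np.float64(0.7300000000000008))
(np.float64(0.8242485643666343), np.float64(-0.019999999999999934))
```

Call:
carry_out(
  plan=[
    [[1, -0.14, -0.008, -0.12, -0.05, 0.7, 0], [1, -0.08, -0.006, -0.11, 0, 0, 0]],
  ],
)

```text
time_s: 19.0
eef_pos: [0.5428, -0.0615, 0.2302]
eef_rot: [-3.094, -0.148, -0.392]
wrist_force: [16.2, 6.5, 2.9]
opening: 0.0293
```

```bash
python3 arc2.py .03 2;python3 -c "
from arc2 import *
print(state()[0]['joint_positions'])"; python3 look.py k7
```

```text
t 19.00 th 0.866 r 0.1448 pull 9.9 open 0.0293 tilt 14.3 [16.219  6.488  2.934]
0.896 [-0.073 -0.005 -0.052] [ 0.015 -0.199 -0.   ]
0.926 [-0.072 -0.005 -0.056] [ 0.015 -0.199 -0.   ]
[-0.428 -0.379 -0.371  1.363  0.131  2.632]
knob pred in crop [305.19  211.311] G [294.716 208.401]
```

View pics/k7.png

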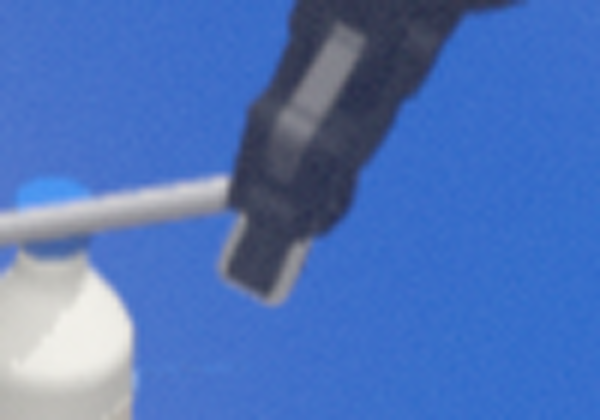

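Run:
```python
from rod import *
s,M,e,K,t=state();u=proj("scene",K)[0];c=u.astype(int)-[50,35]
b,a=rodang([(20/6+c[0],229/6+c[1]),(220/6+c[0],192/6+c[1])]);print(b,a,a+.02)
v=np.radians(75)-(a+.02);Kt=A+.15*(-np.cos(v)*ux+np.sin(v)*uz);Kt=Kt
print("true knob in hand frame vs G:",M.T@(Kt-(e-.019*M[:,2])),(proj("scene",Kt)-c)*6)
```

```text
0.06769419441869468 0.7800000000000008 0.8000000000000008
true knob in hand frame vs G: [-0.001  0.001 -0.01 ] [[310.503 185.123]]
```

True lever angle from the rod is about 0.80, just past the third notch. The ball has slid about 10 mm towards the palm but is laterally centred. Continuing mostly downward.

Call:
carry_out(
  plan=[
    [[1, -0.04, 0.02, -0.15, 0, 0, 0], [1, -0.04, 0.01, -0.15, 0, 0, 0]],
  ],
)

```text
time_s: 19.3
eef_pos: [0.5398, -0.0621, 0.2226]
eef_rot: [-3.101, -0.151, -0.405]
wrist_force: [-20.4, 1.6, 25.6]
opening: 0.0291
```

```bash
python3 arc2.py .03 2; python3 look.py k8
```

```text
t 19.30 th 0.923 r 0.1445 pull 15.8 open 0.0291 tilt 14.8 [-20.425   1.57   25.63 ]
0.953 [-0.072 -0.005 -0.056] [ 0.015 -0.199 -0.   ]
0.983 [-0.071 -0.005 -0.06 ] [ 0.015 -0.199 -0.   ]
knob pred in crop [301.497 210.868] G [291.068 207.914]
```

View pics/k8.png

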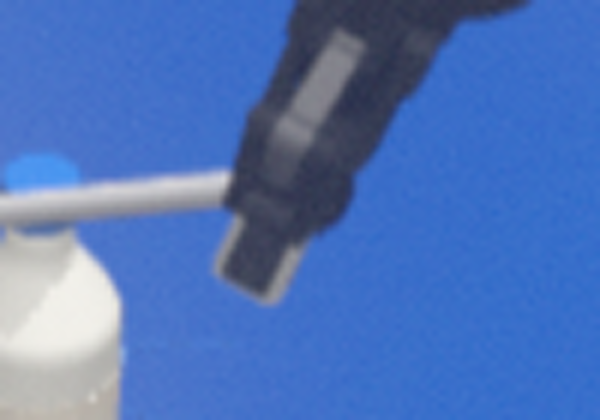

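Call:
carry_out(
  plan=[
    [[1, -0.07, 0, -0.12, 0, 0, 0]],
  ],
)

```text
time_s: 19.48
eef_pos: [0.5386, -0.0622, 0.2207]
eef_rot: [-3.101, -0.155, -0.419]
wrist_force: [12.9, 7.5, 12.0]
opening: 0.0289
```

```bash
python3 arc2.py .03 1
```

```text
t 19.48 th 0.940 r 0.1451 pull 16.1 open 0.0289 tilt 15.3 [12.925  7.524 11.956]
0.970 [-0.113 -0.008 -0.042] [ 0.015 -0.199 -0.   ]
```

Call:
carry_out(
  plan=[
    [[1, -0.065, 0, -0.13, 0, 0, 0]],
  ],
)

```text
time_s: 19.6
eef_pos: [0.5379, -0.0623, 0.2186]
eef_rot: [-3.101, -0.158, -0.433]
wrist_force: [2.4, 5.4, 15.4]
opening: 0.0291
```

```bash
python3 arc2.py .03 1; python3 look.py k9
```

```text
t 19.60 th 0.956 r 0.1450 pull 15.4 open 0.0291 tilt 15.8 [ 2.447  5.447 15.436]
0.986 [-0.113 -0.008 -0.044] [ 0.015 -0.199 -0.   ]
knob pred in crop [301.2   212.392] G [290.81  209.331]
```

View pics/k9.png

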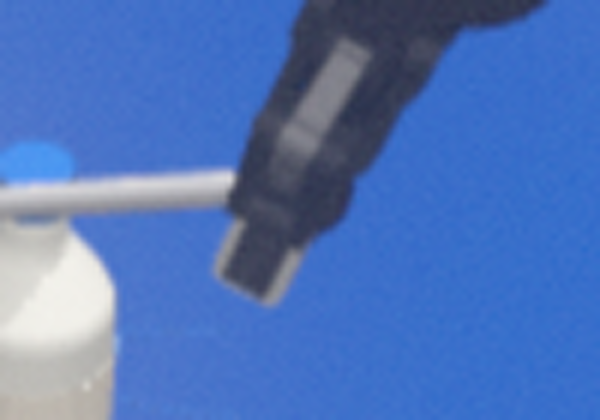

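Run:
```python
from rod import *
s,M,e,K,t=state();u=proj("scene",K)[0];c=u.astype(int)-[50,35]
b,a=rodang([(20/6+c[0],199/6+c[1]),(215/6+c[0],188/6+c[1])]);print(b,a,a+.02)
v=np.radians(75)-(a+.02);Kt=A+.15*(-np.cos(v)*ux+np.sin(v)*uz)
print("true knob in hand frame vs G:",M.T@(Kt-(e-.019*M[:,2])),(proj("scene",Kt)-c)*6)
print(s["ft_torque"],s["joint_positions"])
for cc in("scene","top"):
    im=robot.get_image(cc)
    z=im[100:360,230:450] if cc=="scene" else im[175:325,270:430]
    f=2.3 if cc=="scene" else 4
    cv2.imwrite(f"pics/{cc}11.png",cv2.resize(z,None,fx=f,fy=f,interpolation=cv2.INTER_CUBIC))
```

```text
0.2162762091259498 0.8700000000000009 0.8900000000000009
true knob in hand frame vs G: [-0.002  0.    -0.01 ] [[308.505 188.379]]
[ 0.588 -1.435  0.479] [-0.435 -0.437 -0.442  1.323  0.134  2.621]
```

View pics/scene11.png

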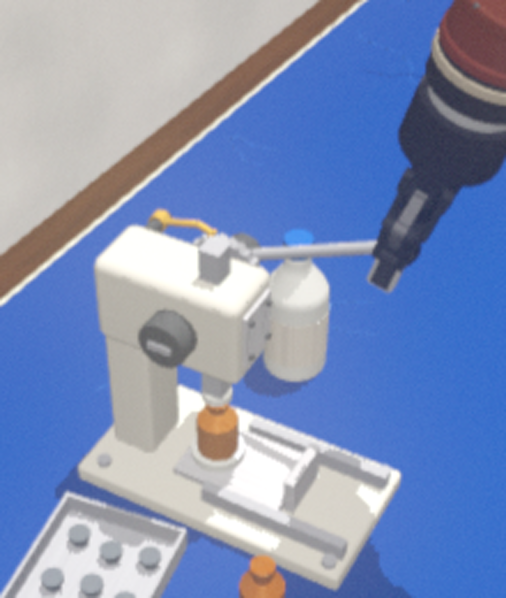

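View pics/top11.png

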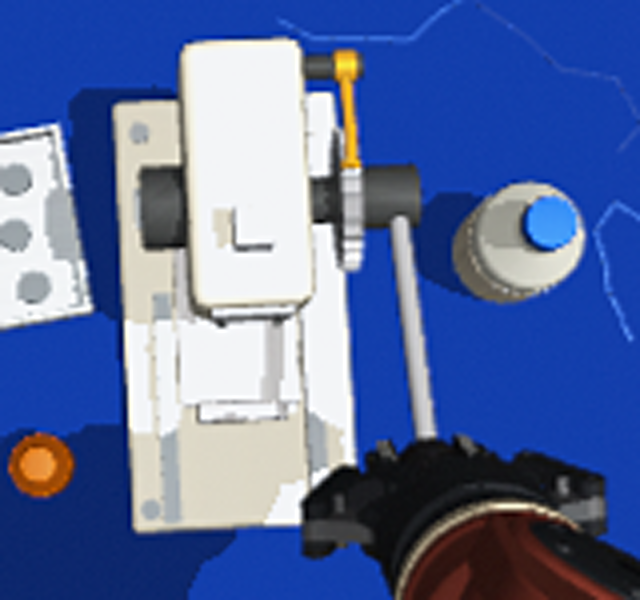

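Rod angle is about 0.89, and the ball's seat in the fingers is now stable (the same -10 mm as before). So my hand-based angle reads about 0.066 too high. Continuing to the fourth drop.

Call:
carry_out(
  plan=[
    [[1, -0.06, -0.003, -0.16, 0, 0, 0], [1, -0.06, 0, -0.16, 0, 0, 0]],
  ],
)

```text
time_s: 20.0
eef_pos: [0.5364, -0.0623, 0.2093]
eef_rot: [-3.099, -0.16, -0.456]
wrist_force: [-6.7, 0.3, 14.8]
opening: 0.0293
```

```bash
python3 arc2.py .03 1
```

```text
t 20.00 th 1.022 r 0.1437 pull 12.2 open 0.0293 tilt 16.7 [-6.672  0.311 14.817]
1.052 [-0.135 -0.01  -0.044] [ 0.015 -0.199 -0.   ]
```

Call:
carry_out(
  plan=[
    [[1, -0.06, 0, -0.16, 0, 0, 0]],
  ],
)

```text
time_s: 20.12
eef_pos: [0.5345, -0.0624, 0.2042]
eef_rot: [-3.099, -0.16, -0.463]
wrist_force: [-5.5, 0.7, 12.1]
opening: 0.0292
```

```bash
python3 arc2.py .03 1; python3 look.py k10
```

```text
t 20.12 th 1.060 r 0.1441 pull 10.3 open 0.0292 tilt 16.9 [-5.487  0.691 12.11 ]
1.090 [-0.125 -0.009 -0.052] [ 0.015 -0.199 -0.   ]
knob pred in crop [302.75  213.421] G [292.478 210.227]
```

View pics/k10.png

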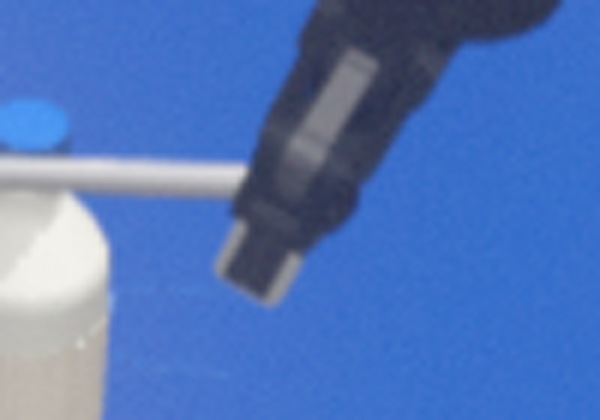

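```bash
cat > ra.py <<'E'
from rod import *
y1,x2,y2=map(float,sys.argv[1:4])
s,M,e,K,t=state();u=proj("scene",K)[0];c=u.astype(int)-[50,35]
b,a=rodang([(20/6+c[0],y1/6+c[1]),(x2/6+c[0],y2/6+c[1])]);print(b,a,"true",a+.02,"est",t)
v=np.radians(75)-(a+.02);Kt=A+.15*(-np.cos(v)*ux+np.sin(v)*uz)
print("knob in hand vs G:",M.T@(Kt-(e-.019*M[:,2])))
E
python3 ra.py 172 230 181
```

```text
0.08356991324613822 0.9950000000000011 true 1.015000000000001 est 1.0677841171481832
knob in hand vs G: [-0.004  0.001 -0.009]
```

Call:
carry_out(
  plan=[
    [[1, -0.07, -0.003, -0.13, 0, 0, 0]],
  ],
)

```text
time_s: 20.3
eef_pos: [0.531, -0.0628, 0.1987]
eef_rot: [-3.1, -0.16, -0.465]
wrist_force: [-11.2, 2.0, 11.2]
opening: 0.0291
```

```bash
python3 arc2.py .03 1; python3 look.py k11
```

```text
t 20.30 th 1.103 r 0.1463 pull 8.5 open 0.0291 tilt 17.0 [-11.19   2.01  11.16]
1.133 [-0.08  -0.006 -0.067] [ 0.015 -0.199 -0.   ]
knob pred in crop [300.665 213.303] G [290.414 210.099]
```

View pics/k11.png

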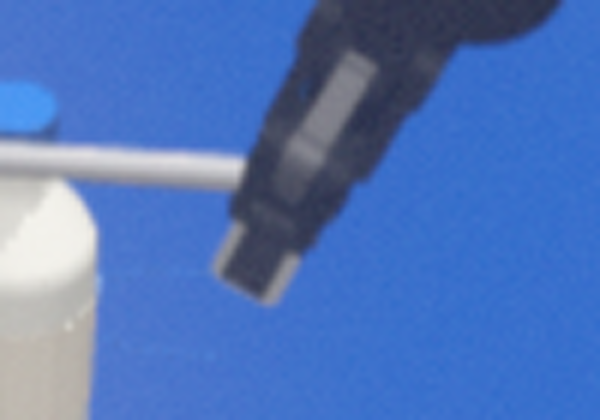

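```bash
python3 ra.py 160 230 172; python3 arc2.py
```

```text
0.34955002767969223 1.020000000000001 true 1.040000000000001 est 1.1103165735732303
knob in hand vs G: [-0.001  0.001 -0.01 ]
t 20.35 th 1.110 r 0.1470 pull 7.7 open 0.0293 tilt 16.9 [-12.581   0.177  10.48 ]
1.130 [-0.016 -0.001 -0.052] [ 0.01  -0.133 -0.   ]
1.150 [-0.015 -0.001 -0.052] [ 0.01  -0.133 -0.   ]
1.170 [-0.014 -0.001 -0.053] [ 0.01  -0.133 -0.   ]
1.190 [-0.013 -0.001 -0.053] [ 0.01  -0.133 -0.   ]
1.210 [-0.012 -0.001 -0.054] [ 0.01  -0.133 -0.   ]
```

Call:
carry_out(
  plan=[
    [[1, -0.04, 0, -0.07, 0, 0, 0], [1, -0.02, 0, -0.04, 0, 0, 0]],
  ],
)

```text
time_s: 20.6
eef_pos: [0.5298, -0.063, 0.1968]
eef_rot: [-3.1, -0.165, -0.478]
wrist_force: [-0.9, 4.0, 7.5]
opening: 0.029
```

```bash
python3 arc2.py .02 1; python3 look.py k12; python3 -c "
from rod import *
print(rodang([(254/2.3+230,242/2.3+100),(305/2.3+230,168/2.3+100)]))"; python3 -c "
from h import *
im=robot.get_image('scene')[100:360,230:450]
cv2.imwrite('pics/s12.png',cv2.resize(im,None,fx=2.3,fy=2.3,interpolation=cv2.INTER_CUBIC))";python3 arc2.py .02 1
```

```text
t 20.60 th 1.117 r 0.1472 pull 7.2 open 0.0290 tilt 17.5 [-0.881  4.045  7.497]
1.137 [-0.059 -0.004 -0.044] [ 0.01  -0.133 -0.   ]
knob pred in crop [304.446 213.673] G [294.21  210.437]
(np.float64(0.11476505365829688), np.float64(0.20500000000000027))
t 20.70 th 1.117 r 0.1472 pull 6.0 open 0.0291 tilt 17.5 [0.454 2.922 5.99 ]
1.137 [-0.059 -0.004 -0.044] [ 0.01  -0.133 -0.   ]
```

View pics/k12.png

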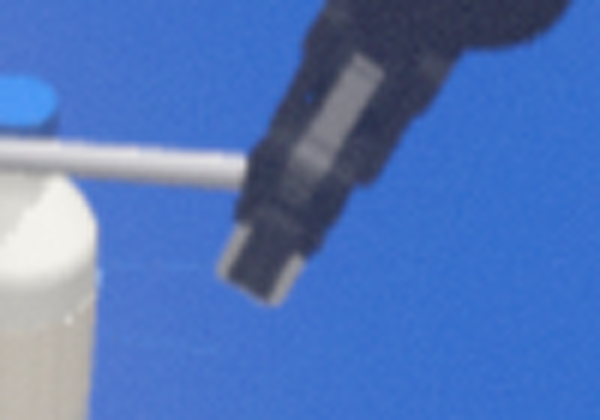

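View pics/s12.png

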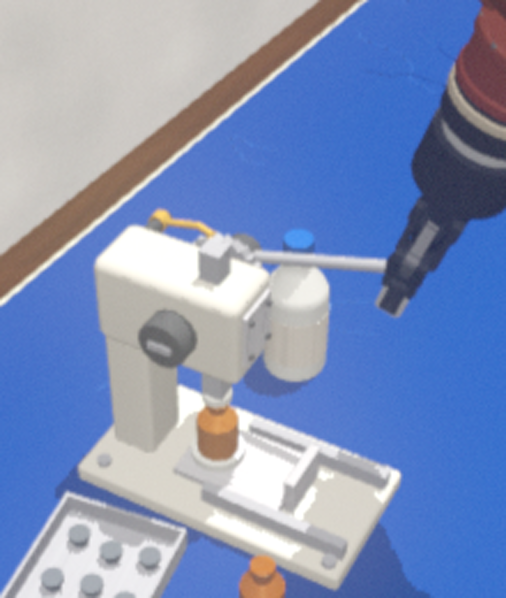

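```bash
python3 - <<'E'
# sub-pixel rod fit: bright pixels along the rod in the scene image
from rod import *
im=robot.get_image("scene").astype(float)
s,M,e,K,t=state()
pts=[]
for a0 in [1.04]:
    for r in np.linspace(.03,.115,18):
        v=np.radians(75)-a0+.0
        q=proj("scene",A+r*(-np.cos(v)*ux+np.sin(v)*uz))[0]
        c=int(round(q[0])); rows=np.arange(int(q[1])-9,int(q[1])+10)
        px=im[rows,c]; b=px[:,2]-0.5*px[:,0]
        # grey rod: low saturation & mid-high brightness
        sat=px.max(1)-px.min(1); w=(sat<45)&(px.mean(1)>90)
        pts.append((c,q[1].round(1),rows[w].min() if w.any() else None,rows[w].max() if w.any() else None))
for p in pts: print(p)
E
python3 arc2.py .02 1
```

```text
(349, np.float64(212.5), np.int64(209), np.int64(221))
(352, np.float64(212.7), np.int64(209), np.int64(221))
(354, np.float64(213.0), np.int64(209), np.int64(221))
(356, np.float64(213.2), np.int64(209), np.int64(222))
(359, np.float64(213.4), np.int64(210), np.int64(222))
(361, np.float64(213.6), np.int64(210), np.int64(222))
(363, np.float64(213.9), np.int64(210), np.int64(222))
(366, np.float64(214.1), np.int64(210), np.int64(223))
(368, np.float64(214.3), np.int64(211), np.int64(223))
(371, np.float64(214.5), np.int64(211), np.int64(223))
(373, np.float64(214.8), np.int64(211), np.int64(216))
(376, np.float64(215.0), np.int64(211), np.int64(216))
(378, np.float64(215.2), np.int64(212), np.int64(216))
(380, np.float64(215.5), np.int64(212), np.int64(216))
(383, np.float64(215.7), np.int64(212), np.int64(216))
(385, np.float64(216.0), np.int64(212), np.int64(216))
(388, np.float64(216.2), np.int64(212), np.int64(217))
(390, np.float64(216.4), np.int64(212), np.int64(217))
t 20.75 th 1.117 r 0.1472 pull 6.7 open 0.0294 tilt 17.5 [-0.058  3.533  6.775]
1.137 [-0.059 -0.004 -0.044] [ 0.01  -0.133 -0.   ]
```

Call:
carry_out(
  plan=[
    [[1, -0.05, -0.005, -0.1, 0, 0, 0]],
  ],
)

```text
time_s: 20.88
eef_pos: [0.5295, -0.0631, 0.1949]
eef_rot: [-3.099, -0.168, -0.488]
wrist_force: [6.8, 5.9, 10.4]
opening: 0.0296
```

```bash
python3 arc2.py .02 1
python3 - <<'E'
from arc2 import *
for i in range(24):
    im=robot.get_image("scene")
    if i%6==5:
        s,M,e,K,t=state();print(round(s["time_s"],2),round(t,4),s["wrist_force"],round(s["opening"],4),e)
cv2.imwrite('pics/s13.png',cv2.resize(im[100:360,230:450],None,fx=2.3,fy=2.3,interpolation=cv2.INTER_CUBIC))
for c in(352,363,373,383,388):
    px=im[200:225,c].astype(float);w=np.where((px.max(1)-px.min(1)<45)&(px.mean(1)>90))[0]+200;print(c,w.min(),w.max())
print(s["joint_positions"])
im=robot.get_image("top");cv2.imwrite('pics/t13.png',cv2.resize(im[175:325,270:430],None,fx=4,fy=4,interpolation=cv2.INTER_CUBIC))
E
```

```text
t 20.88 th 1.131 r 0.1473 pull 11.6 open 0.0296 tilt 17.8 [ 6.809  5.902 10.441]
1.151 [-0.057 -0.004 -0.045] [ 0.01  -0.133 -0.   ]
21.18 1.1301 [3.898 5.023 8.663] 0.0293 [ 0.53  -0.063  0.195]
21.48 1.1301 [4.32  4.955 9.284] 0.0289 [ 0.53  -0.063  0.195]
21.77 1.1299 [4.972 5.668 9.723] 0.0294 [ 0.53  -0.063  0.195]
22.07 1.1301 [3.73  5.168 8.992] 0.029 [ 0.53  -0.063  0.195]
352 210 224
363 210 224
373 212 216
383 213 217
388 213 217
[-0.453 -0.518 -0.55   1.264  0.15   2.601]
```

View pics/s13.png

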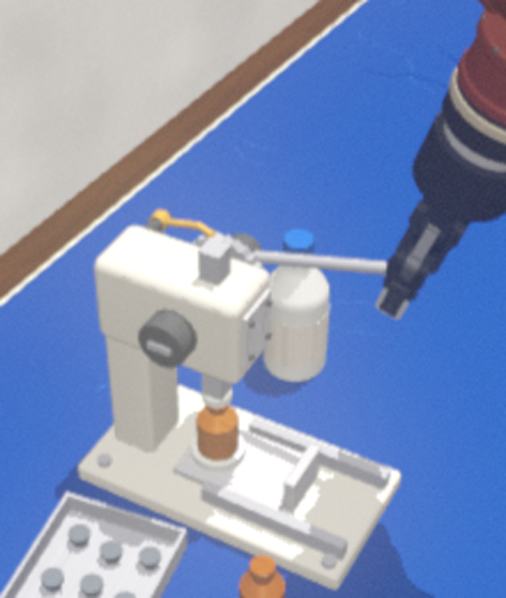

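View pics/t13.png

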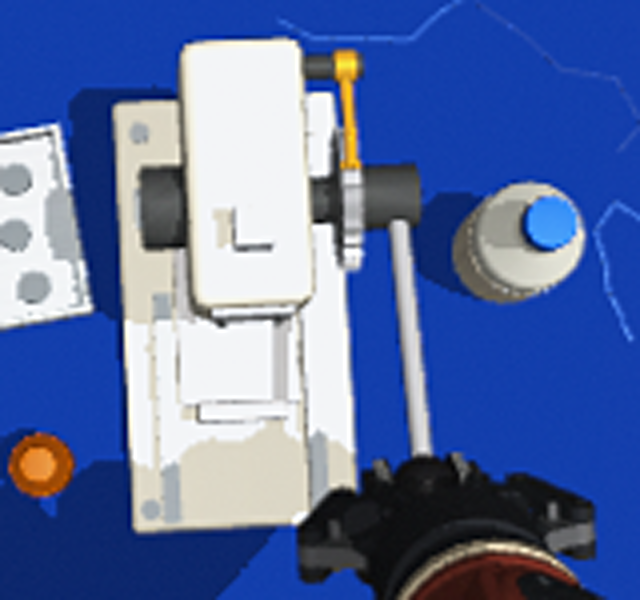

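The hold is steady: the angle did not change over 1.2 s, at a load of about 10 N. The shuttle is still home, and the bottle, tray and spare vial are where they were. Handing in.

Run:
```python
from cell import robot
print(robot.job_done()); s=robot.sense(); print(s["time_s"],s["eef_pos"],s["wrist_force"],s["opening"])
```

```text
the job is handed in; nothing more can be done
None
the job is handed in; nothing more can be done
```

I pushed the shuttle home, then pulled the lever to the fourth click and handed in at about 22 s, still holding the knob.

**Shuttle:** the stop was felt at 37 N, and the vial and plate showed where they should be, before and after pressing.

**Lever angle at hand-in:** about 1.05 rad (±0.03), read from the rod in the scene picture. The fourth-click range is 0.96 to 1.19. The angle did not change over a 1.2 s hold at about 10 N.

**Drops seen:**

| Click | Lever angle (rad) | How clear |
|---|---|---|
| 1 | about 0.2 | small fall in force |
| 2 | about 0.44 | clear |
| 3 | about 0.7 | less clear, and radial forces were mixed in |
| 4 | about 0.97 | pull fell from about 15 N to 7–8 N, then climbed again |

No fifth drop was seen.

**What went wrong or disagreed:**
- **First grip slipped:** the ball came out at about 0.3 rad and the lever stayed near the first notch, though the text says it flies back. I re-gripped there and went on.
- **Ball slid in the fingers:** in the second grip it moved about 10 mm towards the palm. The hand-based angle therefore read 1.13, and I relied on the rod picture instead.
- **Joint 2 at its limit:** it reached -0.84 for a moment, with about 74 N at the wrist (limit 120 N). I turned the tool back to clear it.
- **Stopper depth not measured:** I did not check it directly.

The spare vial, bottle and tray were not touched and look unmoved in the last pictures.

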